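# Slide the white reference plate out of its tray, pinch it and load it into the photometer

## Task

Load the white ceramic reference plate into the photometer: press it lightly and slide it out of the open end of its storage tray until the end overhangs enough to be pinched by its two long edges, lift it clear, lay it flat on the photometer's deck and slide it in between the guides until it meets the stop bar of the reading head; bed it there with a steady push of about 12 N for half a second, then let go and leave it there. Ceramic chips easily: never press it against the tray with more than about 20 N or the photometer with more than 18 N, do not drop it on the bench, and leave the cup, flask and spatula where they are.

Things in the scene. Friction and masses are not known exactly. Their poses are not given: they have to be found in the camera images.
- plate: Loose flat plate of glazed white ceramic, 90 mm long (its x), 52 mm wide (its y), 4 mm thick, about 50 g (varies). Origin: centre of its underside; z up. It starts lying in the tray's channel, its x roughly along the tray's x. It slides on tray and photometer at a friction of about 0.3 (varies); rubber fingertips hold it better than that.
- plate_end (a point): Middle of the plate's end that faces the tray's open end (45 mm along the plate's -x, at half its thickness). Plate, tray and deck are hard: a fingertip or the plate set down a millimetre too low, or at speed, already presses with over 20 N, so come down slowly and feel for contact.
- tray: Grey plastic storage tray fixed to the bench: a block 130 mm long (x), 72 mm wide (y). Its top is a channel 58 mm wide, the flat floor 45 mm above the origin; rails 7 mm wide along both sides and a 5 mm wall at the +x end stand 6 mm above the floor, 2 mm above the plate, so its edges cannot be gripped there. The -x end is open. Origin: middle of the footprint, up to 12 mm below the bench top; z up.
- tray_mouth (a point): Middle of the channel floor's edge at the tray's open end (65 mm along the tray's -x from its origin); below it the end face drops straight to the bench. The plate tips off if more than 45 mm of it hangs over this edge; 30 to 40 mm is right for pinching.
- reader: Photometer fixed to the bench. Its polished metal deck lies 45 mm above the origin: from x = -65 to -5 mm it is 34 mm wide (the plate overhangs it 9 mm each side, room for fingers), from x = -5 to +45 mm 72 mm wide. Two guide cheeks 6 mm high stand on it 57 mm apart from x = +10 to +45 mm, flaring to about 67 mm apart at x = -5. Origin: under the deck, up to 12 mm below the bench top; z up.
- reader_deck (a point): Point on the deck's surface, 45 mm above the photometer's origin. The plate is loaded along the photometer's +x, its long side along x; when it meets the stop bar the centre of its underside lies 4 to 18 mm before this point (towards -x), depending on how the bar is set.
- head: White reading head at the end of the deck, part of the photometer: 120 mm wide (y), 65 mm deep, its top 25 mm above the deck. Origin: foot of its front face at deck height (x = +45 mm of the photometer). A steel stop bar 44 mm wide, 9 mm high, stands 4 to 18 mm out from that face, just over the deck; its setting differs each time, is not measured, and it does not yield.
- cup: Bystander: open white plastic cup, 60 mm across, 65 mm tall, loose. Origin: centre of its foot.
- flask: Bystander: stoppered glass flask, 72 mm across, 156 mm tall with a narrow neck, loose. Origin: centre of its foot.
- spatula: Bystander: spatula lying on the bench, handle along its -x, loose.
There are look-alikes about, which are no part of the job. Of the things like the plate, leave any that is blue or turquoise; of the rest the larger one is meant.

How it is judged:
On the way, in this order (a step that is already met when the one before it is completed fails the run):
1. the plate, flat in the tray, overhangs the open end by at least 22 mm (x of plate_end in the frame of tray below -0.087 m and z of plate in the frame of tray between 0.04 and 0.048 m and angle between plate's own z axis and vertical below 0.06 rad and contact force between plate and tray above 0.05 N), for 0.1 s.
2. the plate is lifted at least 20 mm clear of the tray (z of plate in the frame of tray above 0.065 m and contact force between plate and tray below 0.05 N), for 0.1 s.
3. the plate, flat on the deck, is pushed against the stop bar with 7 to 18 N (contact force between plate and head between 7 and 18 N and z of plate in the frame of reader between 0.042 and 0.048 m and angle between plate's own z axis and vertical below 0.06 rad), for 0.4 s.
At the end, for the whole second after the job is handed in: The plate lies flat on the photometer's deck between the guides, released and at rest, its centre 1 to 22 mm before reader_deck (where the stop bar can hold it), within 5 mm of the middle sideways and square to within 0.08 rad (x of plate in the frame of reader between -0.022 and -0.001 m and y of plate in the frame of reader between -0.005 and 0.005 m and z of plate in the frame of reader between 0.042 and 0.048 m and angle between plate's own z axis and vertical below 0.05 rad and angle between the x axis of plate and the x axis of reader, either way round below 0.08 rad and linear speed of plate below 0.01 m/s and contact force between the fingers and plate below 0.05 N); the robot touches nothing.
It fails at once if the plate is pressed against the tray with more than 25 N (contact force between plate and tray above 25 N).
It fails at once if the plate is pushed against the stop bar or reading head with more than 20 N (contact force between plate and head above 20 N).
It fails at once if the plate's contact forces on the photometer (deck, guides and stop together) add up to more than 40 N (contact force between plate and reader above 40 N).
It fails at once if the plate is dropped to the bench (its centre below 20 mm over the bench top) (height (world z) of plate below 0.02 m).
It fails at once if the cup, the flask or the spatula is moved more than 25 mm (distance of any of cup, flask, spatula from where it was at the start of the episode above 0.025 m).
It also fails if it takes over 72 s, if anything falls off the work surface, if the arm or the gripper's body presses on something with over 40 N, if the wrist force passes 120 N, or if a joint passes its speed limit or range.

## Robot

A 6-joint arm with a two-finger parallel gripper is mounted at the origin on the work surface. World frame = base frame: x ahead of the robot, y to its left, z up, the work surface at z = 0. Lengths are in m, angles in rad, forces in N, time in s.
With the tool pointing down it reaches from about 0.35 to 0.85 m from the base axis. Payload 8.1 kg.
Tool frame: the origin (TCP) lies between the finger pads; the fingertips stand 11 mm ahead of it and the grasp point (between the pads) lies 8 mm behind it; z points along the fingers, y is the direction in which the jaws open and shut (so a half turn about z gives the same grasp; the last joint's range is limited). The gripper opens to 93 mm and grips with 3 to 60 N. Pads are 15 mm wide; open, the fingers measure 128 mm over their backs; the gripper's body (75 mm by 188 mm) begins 65 mm behind the grasp point.
Start: joints at [-0.085, 0.13, 1.488, -0, 1.523, -0.085], TCP at [0.6, 0, 0.204] pointing down, gripper open.
Joint ranges: [-2.96, 2.96], [-0.89, 2.26], [0.02, 2.5], [-1.34, 4.48], [0, 2.73], [-2.66, 2.66]. Speed limits (rad/s): [2.39, 2.39, 2.79, 3.14, 3.14, 3.14].

## Interface

Orientations are given as a rotation vector (axis times angle).
In Python, from bench import robot, vision gives the robot as it stands.
- The arm moves only by the tool carry_out, never from a script. Its argument "series" is a list of rows, each an object of numbers: "dx", "dy", "dz": the shift along the tool's x, y, z in units of 25 mm (1.0 is 25 mm); "rx", "ry", "rz": the turn, a rotation vector about the tool's x, y, z in rad; "hand": the finger opening in mm, from 0 to 93. A call has 1 to 8 rows; each row shifts and turns the commanded pose from where the row before left it, along the tool's axes as they then stand; what a row does not reach is not made up. A row lasts 1/12 s, in which the tool goes at most 41.7 mm and 7.16 degrees, less where a joint would pass 70% of its speed; a pose out of reach is approached as far as the arm can. A call is refused whole if a number of a shift passes 1 or a number of a turn 0.125, either way. A call with a gripper value outside its range is refused whole. The fingers move at their own pace and stop on an object; "force" is the grip in N (left out, the last holds). Time passes only in rows, so rows that do not move let the fingers close. It gives the time, the measured TCP pose, the force and the opening at its end, in the units of the state.
- robot.observe(): the state, without advancing time (a new reading comes with each control period).
- vision.read_camera(name): name is "scene" or "side" or "wrist"; returns a dict with "img" (400x640x3 uint8, red, green, blue), "fx", "fy", "cx", "cy" (pixels), "origin" and "attitude" of the camera in the world; the wrist camera has in their place "mount" (4x4, takes a point from camera to tool coordinates, whose origin is the TCP and whose axes are the flange's). Camera axes: x right, y down, z forward; pixel columns grow to the right and rows downward; lengths in m; the calibration is good to about 2 mm. A picture is of the moment at which its call begins: read the wrist's pose just before it. There is no depth.
- robot.hand_in(): hands the job in, once; it reports no verdict.
The state is a dict: "t": time; "qpos": joint angles; "dq": joint speeds; "joint_efforts": joint torques, N m; "tool_pos": TCP position; "eef_rot": TCP orientation; "contact_force": force on the tool from outside, world axes, zero at the start; "moment": the same for the moment, N m; "width": opening from 0.0 (shut) to 1.0 (fully open).
Only numpy, scipy, OpenCV 4.12 (cv2) and the standard library are available. Lean on these libraries where they do the work, as an engineer would, in place of code of your own. Each camera call takes 0.05 s, during which the arm holds its last target.

## Working session

There is one attempt and no reset: what is moved stays moved. The work goes in short steps, Python scripts to look and compute and a tool call to move; the robot and the scene stay as the last step left them, time stands still between calls to the robot, and variables do not carry over. Pictures are saved under pics/ and viewed, and the job is handed in when it is done.

Besides the shell and the picture viewer there is one more tool, called after "Request:" as name([rows], argument=value, ...), one row to a line, values as JSON. carry_out: Moves the arm, as the interface text tells. Its arguments: {"type":"object","properties":{"series":{"type":"array","items":{"type":"object","properties":{"dx":{"type":"number"},"dy":{"type":"number"},"dz":{"type":"number"},"rx":{"type":"number"},"ry":{"type":"number"},"rz":{"type":"number"},"hand":{"type":"number"}}}},"force":{"type":"number"}},"required":["series"]}

```bash
ls; mkdir -p pics; cat > h.py <<'E'
import numpy as np, cv2
from scipy.spatial.transform import Rotation as R
from bench import robot, vision
def shot(name,fn):
    s=robot.observe(); c=vision.read_camera(name)
    cv2.imwrite('pics/'+fn,c['img'][:,:,::-1]); return s,c
E
python3 - <<'E'
from h import *
for n in ['scene','side','wrist']:
    s,c=shot(n,n+'0.png'); print({k:v for k,v in c.items() if k!='img'})
print(s)
E
```

```text
pics
{'fx': 449.412178767715, 'fy': 449.412178767715, 'cx': 315.2970395966369, 'cy': 200.32914422643572, 'origin': array([0.94118198, 0.64018319, 1.03273402]), 'attitude': array([-0.85691127, -2.72994383,  0.81225037])}
{'fx': 450.6702138021078, 'fy': 450.6702138021078, 'cx': 314.89353043156837, 'cy': 191.31811713061467, 'origin': array([0.19809428, 0.88270937, 0.71026355]), 'attitude': array([-0.61416762,  2.57098335, -1.29042554])}
{'fx': 314.36424903537517, 'fy': 314.36424903537517, 'cx': 320.9152485253701, 'cy': 196.5103861378104, 'mount': array([[ 2.33246235e-03, -9.63433292e-01, -2.67938148e-01,
         7.43713670e-02],
       [ 9.99997230e-01,  2.16219215e-03,  9.30543068e-04,
         4.19121031e-05],
       [-3.17182410e-04, -2.67939576e-01,  9.63435666e-01,
        -1.80452108e-01],
       [ 0.00000000e+00,  0.00000000e+00,  0.00000000e+00,
         1.00000000e+00]])}
{'t': 0.1, 'qpos': array([-8.54160218e-02,  1.31069780e-01,  1.48917856e+00, -7.41338663e-06,
        1.52300598e+00, -8.54170787e-02]), 'dq': array([ 0.0003689 , -0.00103102, -0.00140234, -0.00063426, -0.00112674,
        0.00147248]), 'joint_efforts': array([ 2.89806376e-03, -5.61339462e+01, -4.93095982e+01,  7.72326719e-02,
        2.89617141e-02, -2.83941080e-05]), 'tool_pos': array([5.99457052e-01, 5.63065996e-05, 2.03297357e-01]), 'eef_rot': array([-2.22054426e+00, -2.22054741e+00,  1.68967599e-03]), 'contact_force': array([ 0.2292757 , -0.07479213,  0.27820521]), 'moment': array([0.06321837, 0.01082426, 0.02532767]), 'width': 1.004382278266526}
```

View pics/scene0.png

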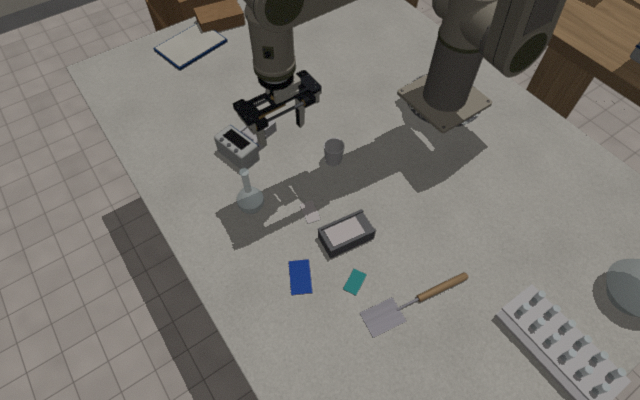

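View pics/side0.png

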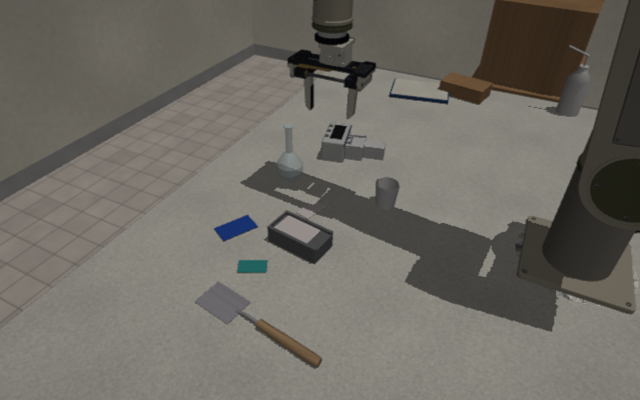

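View pics/wrist0.png

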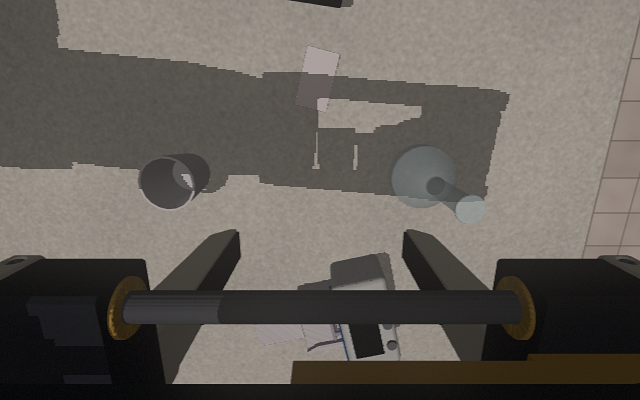

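```bash
cat >> h.py <<'E'
def ray(c,uv,s=None):
    uv=np.atleast_2d(np.array(uv,float))
    d=np.c_[(uv[:,0]-c['cx'])/c['fx'],(uv[:,1]-c['cy'])/c['fy'],np.ones(len(uv))]
    if 'mount' in c:
        T=np.eye(4);T[:3,:3]=R.from_rotvec(s['eef_rot']).as_matrix();T[:3,3]=s['tool_pos']
        M=T@np.array(c['mount'])
    else:
        M=np.eye(4);M[:3,:3]=R.from_rotvec(c['attitude']).as_matrix();M[:3,3]=c['origin']
    return M[:3,3],d@M[:3,:3].T
def onplane(c,uv,z,s=None):
    o,d=ray(c,uv,s); return o+d*((z-o[2])/d[:,2])[:,None]
def zoom(img,x0,y0,w,h,k,fn):
    cv2.imwrite('pics/'+fn,cv2.resize(img[y0:y0+h,x0:x0+w,::-1],None,fx=k,fy=k,interpolation=cv2.INTER_CUBIC))
E
python3 - <<'E'
from h import *
a=cv2.imread('pics/scene0.png')[:,:,::-1]; b=cv2.imread('pics/side0.png')[:,:,::-1]
def z(a,x,y,w,h,k): return cv2.resize(a[y:y+h,x:x+w],None,fx=k,fy=k,interpolation=cv2.INTER_CUBIC)
o=np.vstack([np.hstack([z(a,300,195,80,65,5),z(b,255,200,80,65,5)]),np.hstack([z(a,205,110,80,55,5),z(b,310,110,80,55,5)])])
cv2.imwrite('pics/z0.png',o[:,:,::-1])
c=vision.read_camera('scene')
print(onplane(c,[(320,237),(375,236),(367,212),(329,257),(346,233)],0.045).round(3))
print(onplane(c,[(236,150),(249,200),(333,160),(390,318)],0.02).round(3))
E
```

```text
[[0.629 0.206 0.045]
 [0.515 0.282 0.045]
 [0.488 0.216 0.045]
 [0.643 0.264 0.045]
 [0.57  0.234 0.045]]
[[ 0.657 -0.178  0.02 ]
 [ 0.713 -0.007  0.02 ]
 [ 0.448  0.013  0.02 ]
 [ 0.611  0.46   0.02 ]]
```

View pics/z0.png

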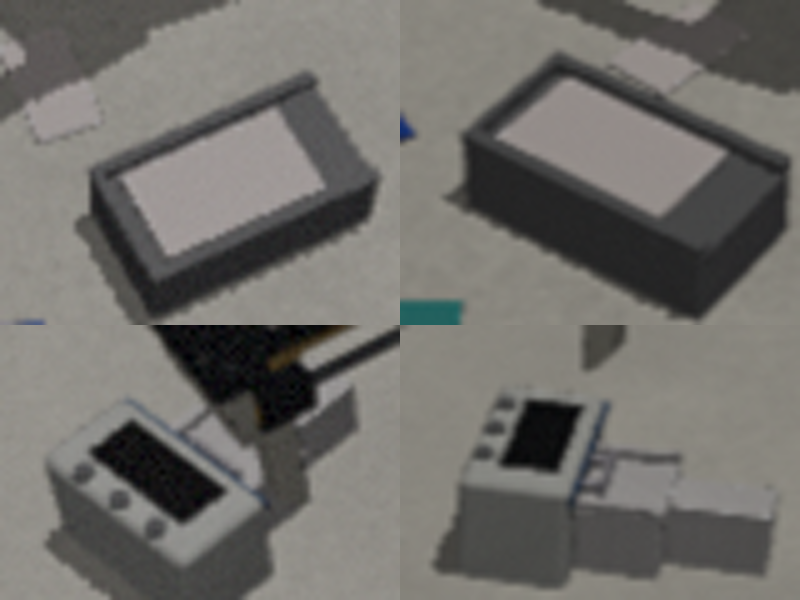

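Request:
carry_out([
  {"dx":1,"dy":-0.15},
  {"dx":1,"dy":-0.15},
  {"dx":1,"dy":-0.15},
  {"dx":1,"dy":-0.15},
  {"dx":1,"dy":-0.15},
  {"dx":1,"dy":-0.15},
  {"dx":1,"dy":-0.15},
  {"dx":0.6,"dy":-0.15},
])

```text
$.series[0]: bad value
```

Request:
carry_out([
  {},
  {},
  {},
])

```text
$.series[0]: bad value
```

```bash
python3 - <<'E'
from h import *
s,c=shot('wrist','w1.png'); print(s['tool_pos'],s['eef_rot'],s['t'])
c=vision.read_camera('scene');zoom(c['img'],200,100,100,75,8,'rd1.png')
E
```

```text
[5.99626086e-01 4.02974165e-05 2.03581485e-01] [-2.22086276e+00 -2.22076058e+00  1.16485041e-03] 0.2
```

View pics/w1.png

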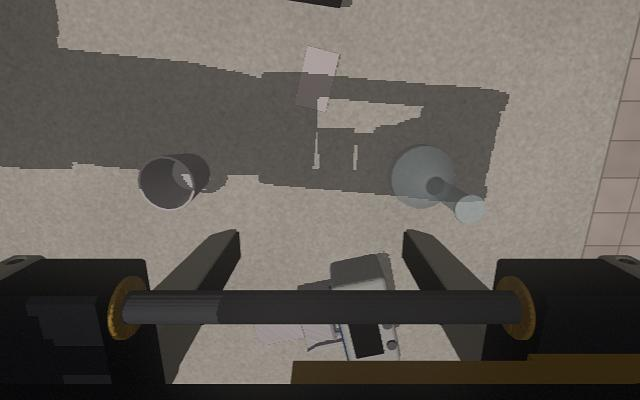

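View pics/rd1.png

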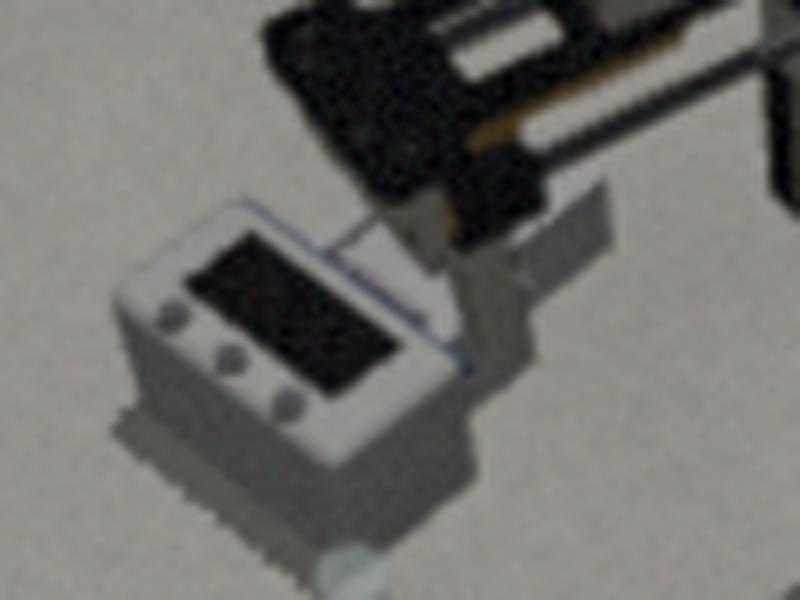

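Request:
carry_out([
  {"dx":1,"dy":-0.15,"dz":0,"rx":0,"ry":0,"rz":0,"hand":93},
  {"dx":1,"dy":-0.15,"dz":0,"rx":0,"ry":0,"rz":0,"hand":93},
  {"dx":1,"dy":-0.15,"dz":0,"rx":0,"ry":0,"rz":0,"hand":93},
  {"dx":1,"dy":-0.15,"dz":0,"rx":0,"ry":0,"rz":0,"hand":93},
  {"dx":1,"dy":-0.15,"dz":0,"rx":0,"ry":0,"rz":0,"hand":93},
  {"dx":1,"dy":-0.15,"dz":0,"rx":0,"ry":0,"rz":0,"hand":93},
  {"dx":1,"dy":-0.15,"dz":0,"rx":0,"ry":0,"rz":0,"hand":93},
  {"dx":0.6,"dy":-0.15,"dz":0,"rx":0,"ry":0,"rz":0,"hand":93},
])

```text
t: 0.97
tool_pos: [0.5694, 0.1924, 0.2041]
eef_rot: [-2.22, -2.222, -0.0]
contact_force: [-0.3, -0.2, 0.3]
width: 1.001
```

Request:
carry_out([
  {"dx":0,"dy":0,"dz":0,"rx":0,"ry":0,"rz":0,"hand":93},
  {"dx":0,"dy":0,"dz":0,"rx":0,"ry":0,"rz":0,"hand":93},
])

```text
t: 1.13
tool_pos: [0.5697, 0.1906, 0.2041]
eef_rot: [2.219, 2.223, -0.0]
contact_force: [0.8, -0.2, -0.1]
width: 0.998
```

```bash
python3 - <<'E'
from h import *
s,c=shot('wrist','w1.png'); print(s['tool_pos'],s['eef_rot'],s['t'])
c=vision.read_camera('scene');zoom(c['img'],200,100,100,75,8,'rd1.png')
E
```

```text
[0.5697441  0.19064296 0.20411086] [ 2.21932735e+00  2.22338693e+00 -4.97838310e-04] 1.1333
```

View pics/w1.png

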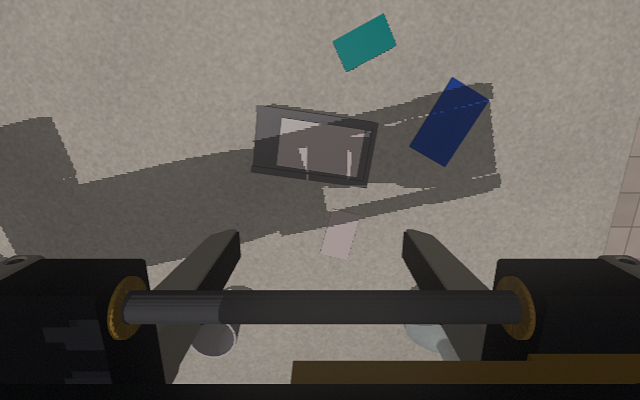

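View pics/rd1.png

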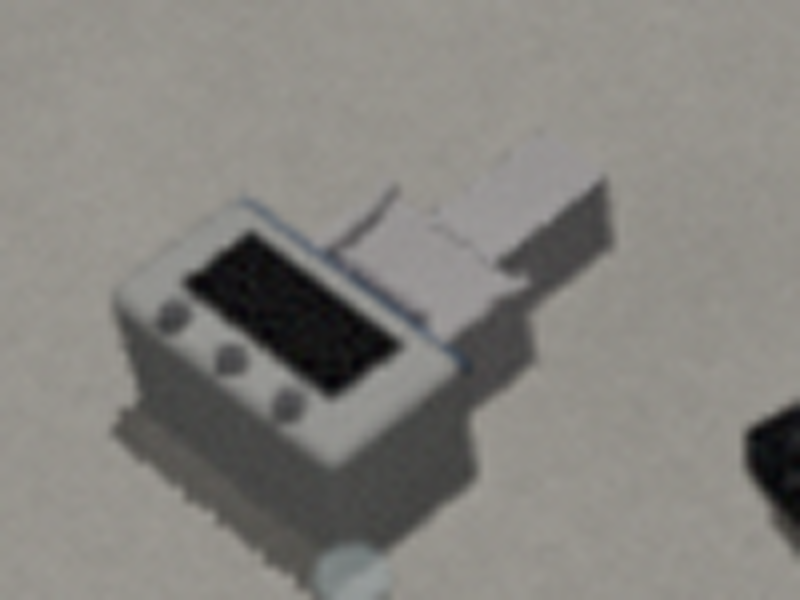

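```bash
python3 - <<'E'
from h import *
a=cv2.imread('pics/w1.png')[:,:,::-1]
a=np.clip(a.astype(float)*1.5,0,255).astype(np.uint8)
zoom(a,240,95,150,105,5,'w1z.png')
E
```

```text
(no output)
```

View pics/w1z.png

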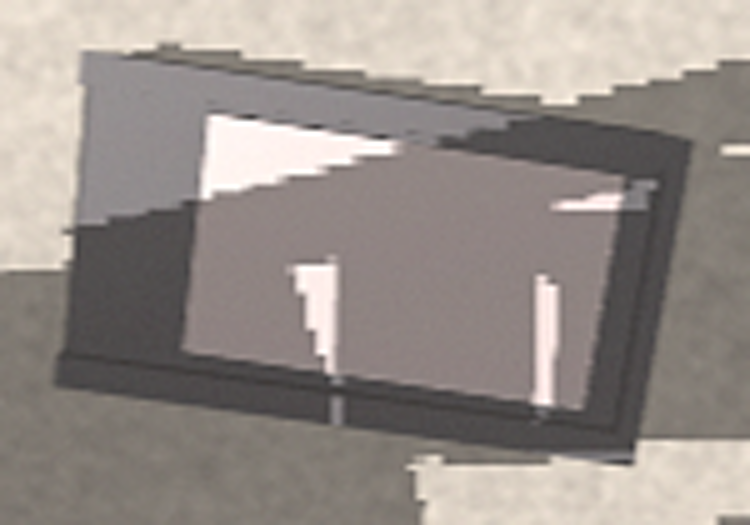

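```bash
cat > m1.py <<'E'
from h import *
s,c=shot('wrist','w1b.png')
P=np.array([(208,113),(625,178),(585,410),(185,350)])/5+[240-.4,95-.4]
T=np.array([(82,52),(692,140),(633,460),(57,380)])/5+[240-.4,95-.4]
for z in (.037,.041,.045,.049,.053):
    p=onplane(c,P,z,s)[:,:2]; t=onplane(c,T,z,s)[:,:2]
    L=lambda q:[np.linalg.norm(q[i]-q[(i+1)%4])*1e3 for i in range(4)]
    print(z,np.round(L(p),1),np.round(L(t),1)); print(p.round(4).tolist(),p.mean(0).round(4),t.round(4).tolist(),t.mean(0).round(4))
    for q in (p,t): d=q[1]+q[2]-q[0]-q[3]; e=q[0]+q[1]-q[2]-q[3]; print(np.arctan2(d[1],d[0]),np.arctan2(-e[0],e[1]))
E
python3 m1.py
```

```text
0.037 [91.  51.8 90.7 51.8] [131.7  71.6 131.3  71.3]
[[0.5277, 0.2551], [0.6177, 0.2417], [0.6107, 0.1903], [0.521, 0.2038]] [0.5693 0.2227] [[0.5014, 0.2676], [0.6318, 0.2497], [0.622, 0.1787], [0.492, 0.1969]] [0.5618 0.2233]
-0.1488740609396239 -0.1332880111149709
-0.13784186872693777 -0.1346625766441433
0.041 [89.9 51.2 89.7 51.2] [130.2  70.8 129.8  70.5]
[[0.5282, 0.2552], [0.6172, 0.2419], [0.6102, 0.1912], [0.5215, 0.2045]] [0.5693 0.2232] [[0.5022, 0.2676], [0.6311, 0.2499], [0.6214, 0.1797], [0.4929, 0.1977]] [0.5619 0.2237]
-0.14887406093962374 -0.13328801111497204
-0.1378418687269378 -0.13466257664414452
0.045 [88.9 50.6 88.7 50.6] [128.6  70.  128.3  69.7]
[[0.5287, 0.2553], [0.6166, 0.2422], [0.6098, 0.192], [0.5221, 0.2052]] [0.5693 0.2237] [[0.503, 0.2675], [0.6304, 0.25], [0.6208, 0.1807], [0.4938, 0.1985]] [0.562  0.2242]
-0.1488740609396241 -0.13328801111497102
-0.13784186872693793 -0.13466257664414427
0.049 [87.8 50.  87.6 50. ] [127.1  69.2 126.7  68.8]
[[0.5292, 0.2554], [0.6161, 0.2424], [0.6093, 0.1929], [0.5227, 0.2059]] [0.5693 0.2241] [[0.5038, 0.2675], [0.6297, 0.2502], [0.6202, 0.1817], [0.4947, 0.1993]] [0.5621 0.2247]
-0.14887406093962366 -0.13328801111497332
-0.13784186872693788 -0.1346625766441438
0.053 [86.8 49.4 86.6 49.4] [125.6  68.3 125.2  68. ]
[[0.5297, 0.2555], [0.6155, 0.2427], [0.6088, 0.1937], [0.5232, 0.2066]] [0.5693 0.2246] [[0.5046, 0.2675], [0.629, 0.2504], [0.6196, 0.1827], [0.4956, 0.2]] [0.5622 0.2251]
-0.14887406093962352 -0.1332880111149724
-0.13784186872693777 -0.1346625766441429
```

Request:
carry_out([
  {"dx":0,"dy":0,"dz":0,"rx":0,"ry":0,"rz":0.125,"hand":0},
  {"dx":0,"dy":0,"dz":0,"rx":0,"ry":0,"rz":0.125,"hand":0},
  {"dx":0,"dy":0,"dz":0,"rx":0,"ry":0,"rz":0.125,"hand":0},
  {"dx":0,"dy":0,"dz":0,"rx":0,"ry":0,"rz":0.125,"hand":0},
  {"dx":0,"dy":0,"dz":0,"rx":0,"ry":0,"rz":0.125,"hand":0},
  {"dx":0,"dy":0,"dz":0,"rx":0,"ry":0,"rz":0.125,"hand":0},
  {"dx":0,"dy":0,"dz":0,"rx":0,"ry":0,"rz":0.125,"hand":0},
], force=10)

```text
t: 1.87
tool_pos: [0.5704, 0.1887, 0.2043]
eef_rot: [2.957, 1.059, -0.0]
contact_force: [-0.0, 0.3, -0.1]
width: 0.545
```

Request:
carry_out([
  {"dx":0,"dy":0,"dz":0,"rx":0,"ry":0,"rz":0.125,"hand":0},
  {"dx":0,"dy":0,"dz":0,"rx":0,"ry":0,"rz":0.125,"hand":0},
  {"dx":0,"dy":0,"dz":0,"rx":0,"ry":0,"rz":0.125,"hand":0},
  {"dx":0,"dy":0,"dz":0,"rx":0,"ry":0,"rz":0.125,"hand":0},
  {"dx":0,"dy":0,"dz":0,"rx":0,"ry":0,"rz":0.125,"hand":0},
  {"dx":0,"dy":0,"dz":0,"rx":0,"ry":0,"rz":0.125,"hand":0},
  {"dx":0,"dy":0,"dz":0,"rx":0,"ry":0,"rz":0.083,"hand":0},
  {"dx":0,"dy":0,"dz":0,"rx":0,"ry":0,"rz":0,"hand":0},
])

```text
t: 2.53
tool_pos: [0.5703, 0.1888, 0.2042]
eef_rot: [3.133, -0.224, 0.0]
contact_force: [0.1, 0.2, -0.1]
width: 0.01
```

```bash
cat >> h.py <<'E'
def go(target,s=None):
    s=s or robot.observe(); M=R.from_rotvec(s['eef_rot']).as_matrix()
    print('pos',s['tool_pos'].round(4),'yaw',round(float(np.arctan2(M[1,0],M[0,0])),4),'zax',M[:,2].round(4),'F',s['contact_force'].round(1),'w',round(float(s['width'])*93,1),'t',s['t'],'q',s['qpos'].round(2))
    if target is not None: print('units',(M.T@(np.array(target)-s['tool_pos'])/0.025).round(3))
E
python3 - <<'E'
from h import *
ux=np.array([np.cos(.137),-np.sin(.137)])
p=np.array([.5693,.2230])+ux*.027
go([*p,.06])
E
```

```text
pos [0.5703 0.1888 0.2042] yaw -0.1428 zax [ 0.e+00 -2.e-04 -1.e+00] F [ 0.1  0.2 -0.1] w 0.9 t 2.5333 q [ 0.23  0.13  1.49 -0.    1.52  1.95]
units [ 0.844 -1.356  5.769]
```

Request:
carry_out([
  {"dx":0.42,"dy":-0.68,"dz":0,"rx":0,"ry":0,"rz":0,"hand":0},
  {"dx":0.42,"dy":-0.68,"dz":0.9,"rx":0,"ry":0,"rz":0.003,"hand":0},
  {"dx":0,"dy":0,"dz":1,"rx":0,"ry":0,"rz":0,"hand":0},
  {"dx":0,"dy":0,"dz":1,"rx":0,"ry":0,"rz":0,"hand":0},
  {"dx":0,"dy":0,"dz":1,"rx":0,"ry":0,"rz":0,"hand":0},
  {"dx":0,"dy":0,"dz":1,"rx":0,"ry":0,"rz":0,"hand":0},
  {"dx":0,"dy":0,"dz":0.5,"rx":0,"ry":0,"rz":0,"hand":0},
  {"dx":0,"dy":0,"dz":0,"rx":0,"ry":0,"rz":0,"hand":0},
])

```text
t: 3.2
tool_pos: [0.5929, 0.2194, 0.0651]
eef_rot: [3.132, -0.218, -0.01]
contact_force: [-0.5, -0.2, 0.3]
width: 0.005
```

```bash
python3 - <<'E'
from h import *
s,c=shot('wrist','w2.png'); go(None)
_,c=shot('side','s2.png'); zoom(c['img'],240,150,120,120,5,'s2z.png')
E
```

```text
pos [0.5943 0.2199 0.0676] yaw -0.1393 zax [-0.0034 -0.001  -1.    ] F [ 0.5 -1.   0.2] w 0.2 t 3.25 q [ 0.27  0.32  1.52 -0.    1.3   1.98]
```

View pics/w2.png

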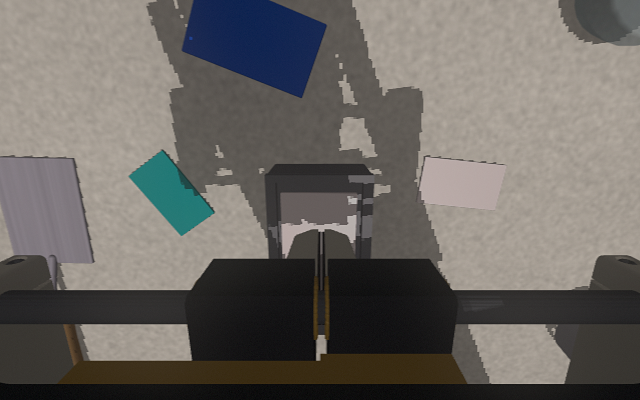

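View pics/s2z.png

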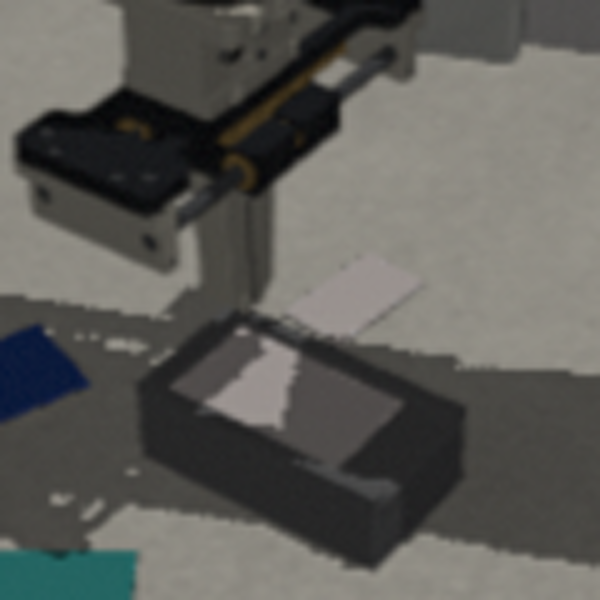

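Request:
carry_out([
  {"dx":0,"dy":0,"dz":0.2,"rx":0,"ry":0,"rz":0,"hand":0},
  {"dx":0,"dy":0,"dz":0.2,"rx":0,"ry":0,"rz":0,"hand":0},
  {"dx":0,"dy":0,"dz":0.1,"rx":0,"ry":0,"rz":0,"hand":0},
  {"dx":0,"dy":0,"dz":0,"rx":0,"ry":0,"rz":0,"hand":0},
  {"dx":0,"dy":0,"dz":0,"rx":0,"ry":0,"rz":0,"hand":0},
  {"dx":0,"dy":0,"dz":0,"rx":0,"ry":0,"rz":0,"hand":0},
])

```text
t: 3.8
tool_pos: [0.5956, 0.2209, 0.0571]
eef_rot: [-3.134, 0.22, -0.001]
contact_force: [0.6, -0.1, 0.7]
width: 0.007
```

Request:
carry_out([
  {"dx":0,"dy":0,"dz":0,"rx":0,"ry":0,"rz":0,"hand":0},
  {"dx":0,"dy":0,"dz":0,"rx":0,"ry":0,"rz":0,"hand":0},
])

```text
t: 3.97
tool_pos: [0.5956, 0.2209, 0.057]
eef_rot: [-3.134, 0.22, -0.001]
contact_force: [-0.2, -0.1, -0.2]
width: 0.006
```

Request:
carry_out([
  {"dx":0,"dy":0,"dz":0.03,"rx":0,"ry":0,"rz":0,"hand":0},
  {"dx":0,"dy":0,"dz":0.03,"rx":0,"ry":0,"rz":0,"hand":0},
  {"dx":0,"dy":0,"dz":0.03,"rx":0,"ry":0,"rz":0,"hand":0},
  {"dx":0,"dy":0,"dz":0.03,"rx":0,"ry":0,"rz":0,"hand":0},
  {"dx":0,"dy":0,"dz":0,"rx":0,"ry":0,"rz":0,"hand":0},
])

```text
t: 4.38
tool_pos: [0.5952, 0.2208, 0.0534]
eef_rot: [3.134, -0.22, -0.001]
contact_force: [-0.3, 0.3, 0.2]
width: 0.005
```

Request:
carry_out([
  {"dx":0,"dy":0,"dz":0.01,"rx":0,"ry":0,"rz":0,"hand":0},
  {"dx":0,"dy":0,"dz":0.01,"rx":0,"ry":0,"rz":0,"hand":0},
  {"dx":0,"dy":0,"dz":0.01,"rx":0,"ry":0,"rz":0,"hand":0},
])

```text
t: 4.63
tool_pos: [0.5955, 0.2208, 0.053]
eef_rot: [3.134, -0.22, 0.0]
contact_force: [-0.0, -0.3, -0.3]
width: 0.004
```

Request:
carry_out([
  {"dx":0,"dy":0,"dz":0.01,"rx":0,"ry":0,"rz":0,"hand":0},
  {"dx":0,"dy":0,"dz":0.01,"rx":0,"ry":0,"rz":0,"hand":0},
  {"dx":0,"dy":0,"dz":0.01,"rx":0,"ry":0,"rz":0,"hand":0},
])

```text
t: 4.88
tool_pos: [0.5955, 0.2209, 0.0522]
eef_rot: [-3.134, 0.22, -0.0]
contact_force: [-0.3, 0.2, -0.2]
width: 0.004
```

Request:
carry_out([
  {"dx":0,"dy":0,"dz":0.01,"rx":0,"ry":0,"rz":0,"hand":0},
  {"dx":0,"dy":0,"dz":0.01,"rx":0,"ry":0,"rz":0,"hand":0},
])

```text
t: 5.05
tool_pos: [0.5955, 0.2208, 0.0517]
eef_rot: [3.134, -0.22, 0.0]
contact_force: [-0.3, -0.1, -0.9]
width: 0.008
```

Request:
carry_out([
  {"dx":0,"dy":0,"dz":0.01,"rx":0,"ry":0,"rz":0,"hand":0},
  {"dx":0,"dy":0,"dz":0.01,"rx":0,"ry":0,"rz":0,"hand":0},
])

```text
t: 5.22
tool_pos: [0.5954, 0.2208, 0.0512]
eef_rot: [-3.134, 0.22, 0.0]
contact_force: [0.2, 0.1, -0.7]
width: 0.006
```

Request:
carry_out([
  {"dx":0,"dy":0,"dz":0.0,"rx":0,"ry":0,"rz":0,"hand":0},
])

```text
t: 5.3
tool_pos: [0.5954, 0.2208, 0.0512]
eef_rot: [3.134, -0.22, -0.0]
contact_force: [-0.4, 0.3, -0.1]
width: 0.006
```

Request:
carry_out([
  {"dx":0,"dy":0,"dz":0.01,"rx":0,"ry":0,"rz":0,"hand":0},
  {"dx":0,"dy":0,"dz":0.01,"rx":0,"ry":0,"rz":0,"hand":0},
])

```text
t: 5.47
tool_pos: [0.5955, 0.2208, 0.0508]
eef_rot: [-3.134, 0.22, -0.0]
contact_force: [-0.3, 0.2, -0.6]
width: 0.009
```

Request:
carry_out([
  {"dx":0,"dy":0,"dz":0.0,"rx":0,"ry":0,"rz":0,"hand":0},
])

```text
t: 5.55
tool_pos: [0.5954, 0.2208, 0.0507]
eef_rot: [3.134, -0.22, -0.0]
contact_force: [-0.4, -0.6, 0.3]
width: 0.004
```

Request:
carry_out([
  {"dx":0,"dy":0,"dz":0.01,"rx":0,"ry":0,"rz":0,"hand":0},
  {"dx":0,"dy":0,"dz":0.01,"rx":0,"ry":0,"rz":0,"hand":0},
  {"dx":0,"dy":0,"dz":0.0,"rx":0,"ry":0,"rz":0,"hand":0},
])

```text
t: 5.8
tool_pos: [0.5954, 0.2208, 0.0502]
eef_rot: [3.134, -0.22, -0.0]
contact_force: [1.3, 0.0, -0.2]
width: 0.009
```

Request:
carry_out([
  {"dx":0,"dy":0,"dz":0.01,"rx":0,"ry":0,"rz":0,"hand":0},
  {"dx":0,"dy":0,"dz":0.0,"rx":0,"ry":0,"rz":0,"hand":0},
])

```text
t: 5.97
tool_pos: [0.5954, 0.2208, 0.05]
eef_rot: [3.134, -0.22, -0.0]
contact_force: [-1.1, -0.1, -0.2]
width: 0.005
```

Request:
carry_out([
  {"dx":0,"dy":0,"dz":0.01,"rx":0,"ry":0,"rz":0,"hand":0},
  {"dx":0,"dy":0,"dz":0.01,"rx":0,"ry":0,"rz":0,"hand":0},
  {"dx":0,"dy":0,"dz":0.0,"rx":0,"ry":0,"rz":0,"hand":0},
])

```text
t: 6.22
tool_pos: [0.5954, 0.2208, 0.0494]
eef_rot: [3.134, -0.22, -0.0]
contact_force: [-0.1, -0.7, 0.2]
width: 0.006
```

Request:
carry_out([
  {"dx":0,"dy":0,"dz":0.01,"rx":0,"ry":0,"rz":0,"hand":0},
  {"dx":0,"dy":0,"dz":0.0,"rx":0,"ry":0,"rz":0,"hand":0},
])

```text
t: 6.38
tool_pos: [0.5954, 0.2208, 0.0492]
eef_rot: [3.134, -0.22, -0.0]
contact_force: [-0.2, -0.3, 0.2]
width: 0.004
```

Request:
carry_out([
  {"dx":0,"dy":0,"dz":0.01,"rx":0,"ry":0,"rz":0,"hand":0},
  {"dx":0,"dy":0,"dz":0.0,"rx":0,"ry":0,"rz":0,"hand":0},
])

```text
t: 6.55
tool_pos: [0.5954, 0.2208, 0.0489]
eef_rot: [-3.134, 0.22, 0.0]
contact_force: [0.0, -0.3, 0.3]
width: 0.002
```

Request:
carry_out([
  {"dx":0,"dy":0,"dz":0.01,"rx":0,"ry":0,"rz":0,"hand":0},
  {"dx":0,"dy":0,"dz":0.01,"rx":0,"ry":0,"rz":0,"hand":0},
  {"dx":0,"dy":0,"dz":0.0,"rx":0,"ry":0,"rz":0,"hand":0},
])

```text
t: 6.8
tool_pos: [0.5954, 0.2208, 0.0484]
eef_rot: [3.134, -0.22, -0.0]
contact_force: [-0.4, 0.1, -0.0]
width: 0.007
```

Request:
carry_out([
  {"dx":0,"dy":0,"dz":0.01,"rx":0,"ry":0,"rz":0,"hand":0},
  {"dx":0,"dy":0,"dz":0.0,"rx":0,"ry":0,"rz":0,"hand":0},
])

```text
t: 6.97
tool_pos: [0.5954, 0.2208, 0.0481]
eef_rot: [3.134, -0.22, -0.0]
contact_force: [0.9, -0.9, -0.1]
width: 0.001
```

Request:
carry_out([
  {"dx":0,"dy":0,"dz":0.01,"rx":0,"ry":0,"rz":0,"hand":0},
  {"dx":0,"dy":0,"dz":0.0,"rx":0,"ry":0,"rz":0,"hand":0},
])

```text
t: 7.13
tool_pos: [0.5954, 0.2208, 0.0479]
eef_rot: [3.134, -0.22, -0.0]
contact_force: [-0.9, 0.6, -0.4]
width: 0.004
```

Request:
carry_out([
  {"dx":0,"dy":0,"dz":0.01,"rx":0,"ry":0,"rz":0,"hand":0},
  {"dx":0,"dy":0,"dz":0.0,"rx":0,"ry":0,"rz":0,"hand":0},
])

```text
t: 7.3
tool_pos: [0.5954, 0.2208, 0.0477]
eef_rot: [3.134, -0.22, -0.0]
contact_force: [0.2, -0.8, 0.2]
width: 0.005
```

Request:
carry_out([
  {"dx":0,"dy":0,"dz":0.01,"rx":0,"ry":0,"rz":0,"hand":0},
  {"dx":0,"dy":0,"dz":0.0,"rx":0,"ry":0,"rz":0,"hand":0},
])

```text
t: 7.47
tool_pos: [0.5954, 0.2208, 0.0474]
eef_rot: [-3.134, 0.22, 0.0]
contact_force: [0.5, -1.1, 0.2]
width: 0.009
```

Request:
carry_out([
  {"dx":0,"dy":0,"dz":0.01,"rx":0,"ry":0,"rz":0,"hand":0},
  {"dx":0,"dy":0,"dz":0.0,"rx":0,"ry":0,"rz":0,"hand":0},
])

```text
t: 7.63
tool_pos: [0.5954, 0.2208, 0.0472]
eef_rot: [3.134, -0.22, -0.0]
contact_force: [-0.1, 0.1, -0.5]
width: 0.002
```

```bash
python3 - <<'E'
from h import *
s,c=shot('wrist','w3.png'); go(None)
zoom(c['img'],240,140,160,120,5,'w3z.png')
_,c=shot('side','s3.png'); zoom(c['img'],240,150,120,120,5,'s3z.png')
E
```

```text
pos [0.5954 0.2208 0.0472] yaw -0.1402 zax [-0.  0. -1.] F [-0.2  0.  -0.6] w 0.5 t 7.6833 q [0.27 0.34 1.54 0.   1.26 1.99]
```

View pics/w3z.png

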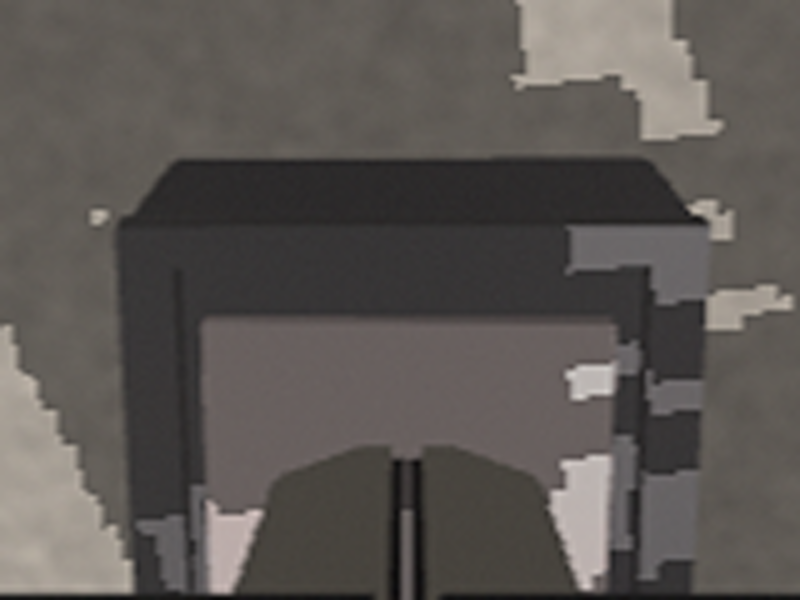

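View pics/s3z.png

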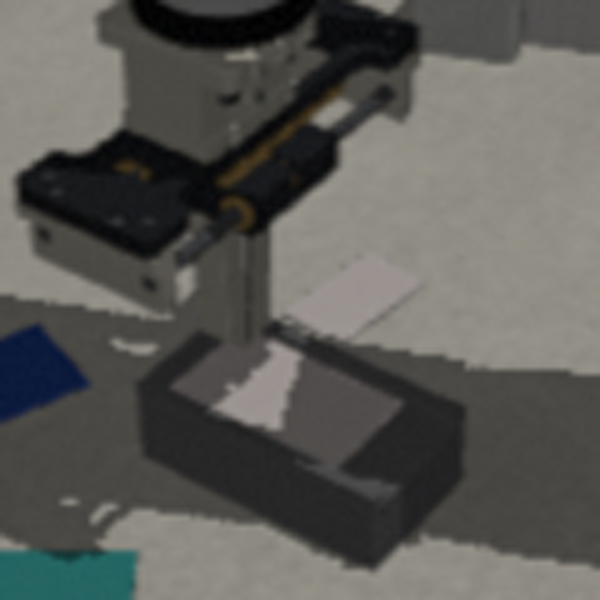

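Request:
carry_out([
  {"dx":0,"dy":0,"dz":0.01,"rx":0,"ry":0,"rz":0,"hand":0},
  {"dx":0,"dy":0,"dz":0.0,"rx":0,"ry":0,"rz":0,"hand":0},
])

```text
t: 7.9
tool_pos: [0.5954, 0.2208, 0.0469]
eef_rot: [3.134, -0.22, -0.0]
contact_force: [0.5, -0.7, 0.1]
width: 0.006
```

Request:
carry_out([
  {"dx":0,"dy":0,"dz":0.01,"rx":0,"ry":0,"rz":0,"hand":0},
  {"dx":0,"dy":0,"dz":0.0,"rx":0,"ry":0,"rz":0,"hand":0},
])

```text
t: 8.07
tool_pos: [0.5954, 0.2208, 0.0467]
eef_rot: [3.134, -0.22, -0.0]
contact_force: [0.6, -0.0, -0.4]
width: 0.006
```

Request:
carry_out([
  {"dx":0,"dy":0,"dz":0.01,"rx":0,"ry":0,"rz":0,"hand":0},
  {"dx":0,"dy":0,"dz":0.0,"rx":0,"ry":0,"rz":0,"hand":0},
])

```text
t: 8.23
tool_pos: [0.5954, 0.2208, 0.0464]
eef_rot: [3.134, -0.22, -0.0]
contact_force: [0.3, -0.1, -0.6]
width: 0.005
```

Request:
carry_out([
  {"dx":0,"dy":0,"dz":0.01,"rx":0,"ry":0,"rz":0,"hand":0},
  {"dx":0,"dy":0,"dz":0.0,"rx":0,"ry":0,"rz":0,"hand":0},
])

```text
t: 8.4
tool_pos: [0.5954, 0.2208, 0.0462]
eef_rot: [3.134, -0.22, -0.0]
contact_force: [-0.5, 0.1, 0.7]
width: 0.004
```

Request:
carry_out([
  {"dx":0,"dy":0,"dz":0.01,"rx":0,"ry":0,"rz":0,"hand":0},
  {"dx":0,"dy":0,"dz":0.0,"rx":0,"ry":0,"rz":0,"hand":0},
])

```text
t: 8.57
tool_pos: [0.5954, 0.2208, 0.0459]
eef_rot: [3.134, -0.22, -0.0]
contact_force: [0.0, -1.0, 0.4]
width: 0.007
```

Request:
carry_out([
  {"dx":0,"dy":0,"dz":0.01,"rx":0,"ry":0,"rz":0,"hand":0},
  {"dx":0,"dy":0,"dz":0.0,"rx":0,"ry":0,"rz":0,"hand":0},
])

```text
t: 8.73
tool_pos: [0.5954, 0.2208, 0.0457]
eef_rot: [3.134, -0.22, -0.0]
contact_force: [-0.1, 0.2, 0.4]
width: 0.009
```

```bash
python3 - <<'E'
from h import *
a=vision.read_camera('scene'); b=vision.read_camera('side')
A=np.array([(122,180),(282,108),(325,187),(170,257)])/5+[300-.4,195-.4]
B=np.array([(97,133),(172,78),(326,153),(260,217)])/5+[255-.4,200-.4]
print(onplane(a,A,.037).round(4)); print(onplane(b,B,.037).round(4))
def tri(a,p,b,q):
    o1,d1=ray(a,p);o2,d2=ray(b,q);d1=d1[0];d2=d2[0]
    t=np.linalg.lstsq(np.c_[d1,-d2],o2-o1,rcond=None)[0]
    return ((o1+t[0]*d1+o2+t[1]*d2)/2).round(4),np.linalg.norm(o1+t[0]*d1-o2-t[1]*d2).round(4)
# scene order: left(+x,-y?) ; match by plane positions
P=onplane(a,A,.037)[:,:2];Q=onplane(b,B,.037)[:,:2]
for i in range(4):
    j=np.argmin(np.linalg.norm(Q-P[i],axis=1)); print(i,j,tri(a,A[i],b,B[j]))
go(None)
E
```

```text
[[0.6081 0.1934 0.037 ]
 [0.5156 0.206  0.037 ]
 [0.5263 0.2554 0.037 ]
 [0.6138 0.2426 0.037 ]]
[[0.6204 0.2357 0.037 ]
 [0.6092 0.1865 0.037 ]
 [0.5224 0.2007 0.037 ]
 [0.5295 0.2509 0.037 ]]
0 1 (array([0.6077, 0.1926, 0.0401]), np.float64(0.0046))
1 2 (array([0.5187, 0.2091, 0.0448]), np.float64(0.0008))
2 3 (array([0.5275, 0.2562, 0.0415]), np.float64(0.0019))
3 0 (array([0.6157, 0.2446, 0.0448]), np.float64(0.0023))
pos [0.5955 0.2208 0.0457] yaw -0.1402 zax [ 0.  0. -1.] F [-0.2 -0.5 -1. ] w 0.3 t 8.8333 q [0.27 0.35 1.54 0.   1.26 1.99]
```

```bash
python3 - <<'E'
from h import *
s=robot.observe(); M=R.from_rotvec(s['eef_rot']).as_matrix()
_,c=shot('side','s4.png'); Rc=R.from_rotvec(c['attitude']).as_matrix()
im=cv2.resize(c['img'][170:245,250:350],None,fx=8,fy=8,interpolation=cv2.INTER_CUBIC); im=np.clip(im*1.5,0,255).astype(np.uint8)
for zt,col in ((.011,(255,0,0)),(-.012,(0,255,0)),(-.008,(0,0,255))):
  for x in (-.0075,.0075):
   for y in (-.0175,.0175):
    q=Rc.T@(s['tool_pos']+M@np.array([x,y,zt])-c['origin'])
    u=c['fx']*q[0]/q[2]+c['cx'];v=c['fy']*q[1]/q[2]+c['cy']
    cv2.circle(im,(int((u-250+.5)*8),int((v-170+.5)*8)),3,col,-1)
cv2.imwrite('pics/s4z.png',im[:,:,::-1])
E
```

```text
(no output)
```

View pics/s4z.png

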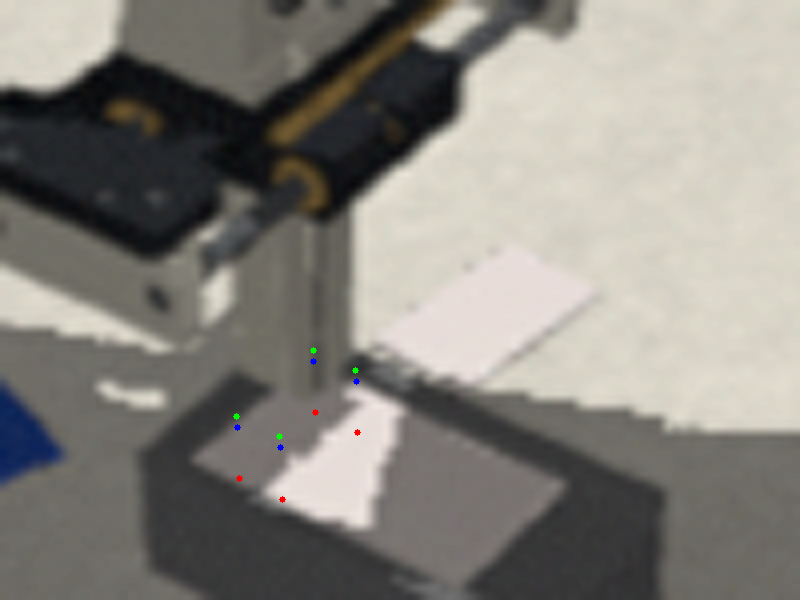

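Request:
carry_out([
  {"dx":0,"dy":0,"dz":0.08,"rx":0,"ry":0,"rz":0,"hand":0},
  {"dx":0,"dy":0,"dz":0.08,"rx":0,"ry":0,"rz":0,"hand":0},
  {"dx":0,"dy":0,"dz":0.08,"rx":0,"ry":0,"rz":0,"hand":0},
  {"dx":0,"dy":0,"dz":0.08,"rx":0,"ry":0,"rz":0,"hand":0},
  {"dx":0,"dy":0,"dz":0.04,"rx":0,"ry":0,"rz":0,"hand":0},
  {"dx":0,"dy":0,"dz":0.0,"rx":0,"ry":0,"rz":0,"hand":0},
])

```text
t: 9.38
tool_pos: [0.5951, 0.2207, 0.0362]
eef_rot: [3.134, -0.22, -0.001]
contact_force: [-0.8, 0.6, 0.3]
width: 0.005
```

```bash
python3 - <<'E'
from h import *
go(None)
_,c=shot('side','s5.png'); 
im=cv2.resize(c['img'][170:245,250:350],None,fx=8,fy=8,interpolation=cv2.INTER_CUBIC); im=np.clip(im*1.5,0,255).astype(np.uint8)
cv2.imwrite('pics/s5z.png',im[:,:,::-1])
E
```

```text
pos [0.5951 0.2207 0.0362] yaw -0.1403 zax [-8.e-04 -2.e-04 -1.e+00] F [-0.8  0.6  0.3] w 0.5 t 9.3833 q [0.27 0.36 1.54 0.   1.24 1.99]
```

View pics/s5z.png

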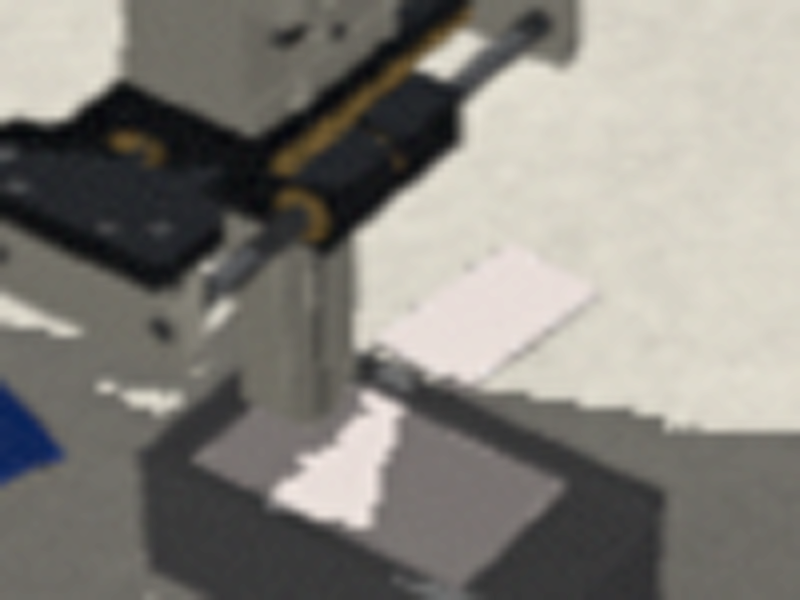

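Request:
carry_out([
  {"dx":0,"dy":0,"dz":0.06,"rx":0,"ry":0,"rz":0,"hand":0},
  {"dx":0,"dy":0,"dz":0.06,"rx":0,"ry":0,"rz":0,"hand":0},
  {"dx":0,"dy":0,"dz":0.04,"rx":0,"ry":0,"rz":0,"hand":0},
  {"dx":0,"dy":0,"dz":0.02,"rx":0,"ry":0,"rz":0,"hand":0},
  {"dx":0,"dy":0,"dz":0.0,"rx":0,"ry":0,"rz":0,"hand":0},
])

```text
t: 9.85
tool_pos: [0.5953, 0.2208, 0.032]
eef_rot: [3.134, -0.22, -0.001]
contact_force: [0.1, -0.2, -0.3]
width: 0.005
```

Request:
carry_out([
  {"dx":0,"dy":0,"dz":0.01,"rx":0,"ry":0,"rz":0,"hand":0},
  {"dx":0,"dy":0,"dz":0.01,"rx":0,"ry":0,"rz":0,"hand":0},
])

```text
t: 10.02
tool_pos: [0.5955, 0.2209, 0.0318]
eef_rot: [-3.134, 0.22, -0.0]
contact_force: [-0.2, 0.1, -0.1]
width: 0.004
```

Request:
carry_out([
  {"dx":0,"dy":0,"dz":0.01,"rx":0,"ry":0,"rz":0,"hand":0},
  {"dx":0,"dy":0,"dz":0.01,"rx":0,"ry":0,"rz":0,"hand":0},
])

```text
t: 10.18
tool_pos: [0.5955, 0.2209, 0.0313]
eef_rot: [-3.134, 0.22, -0.0]
contact_force: [0.2, 0.8, -0.4]
width: 0.009
```

Request:
carry_out([
  {"dx":0,"dy":0,"dz":0.01,"rx":0,"ry":0,"rz":0,"hand":0},
  {"dx":0,"dy":0,"dz":0.01,"rx":0,"ry":0,"rz":0,"hand":0},
])

```text
t: 10.35
tool_pos: [0.5955, 0.2208, 0.0307]
eef_rot: [-3.134, 0.22, -0.0]
contact_force: [-0.3, 0.2, -1.2]
width: 0.005
```

Request:
carry_out([
  {"dx":0,"dy":0,"dz":0.01,"rx":0,"ry":0,"rz":0,"hand":0},
  {"dx":0,"dy":0,"dz":0.01,"rx":0,"ry":0,"rz":0,"hand":0},
])

```text
t: 10.52
tool_pos: [0.5954, 0.2208, 0.0302]
eef_rot: [3.134, -0.22, -0.0]
contact_force: [-0.4, 0.0, 0.0]
width: 0.009
```

Request:
carry_out([
  {"dx":0,"dy":0,"dz":0.01,"rx":0,"ry":0,"rz":0,"hand":0},
  {"dx":0,"dy":0,"dz":0.01,"rx":0,"ry":0,"rz":0,"hand":0},
])

```text
t: 10.68
tool_pos: [0.5955, 0.2208, 0.0297]
eef_rot: [3.134, -0.22, -0.0]
contact_force: [0.0, -0.0, 0.3]
width: 0.003
```

Request:
carry_out([
  {"dx":0,"dy":0,"dz":0.01,"rx":0,"ry":0,"rz":0,"hand":0},
  {"dx":0,"dy":0,"dz":0.005,"rx":0,"ry":0,"rz":0,"hand":0},
  {"dx":0,"dy":0,"dz":0.0,"rx":0,"ry":0,"rz":0,"hand":0},
])

```text
t: 10.93
tool_pos: [0.5954, 0.2208, 0.0293]
eef_rot: [3.134, -0.22, -0.0]
contact_force: [-0.1, -0.8, -0.2]
width: 0.002
```

Request:
carry_out([
  {"dx":0,"dy":0,"dz":0.01,"rx":0,"ry":0,"rz":0,"hand":0},
  {"dx":0,"dy":0,"dz":0.0,"rx":0,"ry":0,"rz":0,"hand":0},
])

```text
t: 11.1
tool_pos: [0.5954, 0.2208, 0.0291]
eef_rot: [3.134, -0.22, -0.0]
contact_force: [0.4, -0.6, 0.0]
width: 0.01
```

Request:
carry_out([
  {"dx":0,"dy":0,"dz":0.01,"rx":0,"ry":0,"rz":0,"hand":0},
  {"dx":0,"dy":0,"dz":0.0,"rx":0,"ry":0,"rz":0,"hand":0},
])

```text
t: 11.27
tool_pos: [0.5954, 0.2208, 0.0288]
eef_rot: [3.134, -0.22, -0.0]
contact_force: [-0.5, 0.9, -0.5]
width: 0.005
```

Request:
carry_out([
  {"dx":0,"dy":0,"dz":0.01,"rx":0,"ry":0,"rz":0,"hand":0},
  {"dx":0,"dy":0,"dz":0.0,"rx":0,"ry":0,"rz":0,"hand":0},
])

```text
t: 11.43
tool_pos: [0.5955, 0.2208, 0.0286]
eef_rot: [3.134, -0.22, -0.0]
contact_force: [0.5, 0.2, 0.9]
width: 0.009
```

Request:
carry_out([
  {"dx":0,"dy":0,"dz":0.01,"rx":0,"ry":0,"rz":0,"hand":0},
  {"dx":0,"dy":0,"dz":0.0,"rx":0,"ry":0,"rz":0,"hand":0},
])

```text
t: 11.6
tool_pos: [0.5954, 0.2208, 0.0283]
eef_rot: [3.134, -0.22, -0.0]
contact_force: [0.6, 0.7, 1.0]
width: 0.007
```

Request:
carry_out([
  {"dx":0,"dy":0,"dz":0.01,"rx":0,"ry":0,"rz":0,"hand":0},
  {"dx":0,"dy":0,"dz":0.0,"rx":0,"ry":0,"rz":0,"hand":0},
])

```text
t: 11.77
tool_pos: [0.5954, 0.2208, 0.028]
eef_rot: [-3.134, 0.22, 0.0]
contact_force: [0.1, 0.0, 0.7]
width: 0.006
```

Request:
carry_out([
  {"dx":0,"dy":0,"dz":0.01,"rx":0,"ry":0,"rz":0,"hand":0},
  {"dx":0,"dy":0,"dz":0.0,"rx":0,"ry":0,"rz":0,"hand":0},
])

```text
t: 11.93
tool_pos: [0.5955, 0.2208, 0.0278]
eef_rot: [3.134, -0.22, -0.0]
contact_force: [-1.2, 0.3, 0.5]
width: 0.006
```

Request:
carry_out([
  {"dx":0,"dy":0,"dz":0.01,"rx":0,"ry":0,"rz":0,"hand":0},
  {"dx":0,"dy":0,"dz":0.0,"rx":0,"ry":0,"rz":0,"hand":0},
])

```text
t: 12.1
tool_pos: [0.5955, 0.2208, 0.0276]
eef_rot: [3.134, -0.22, -0.0]
contact_force: [-0.0, 0.2, 0.1]
width: 0.007
```

Request:
carry_out([
  {"dx":0,"dy":0,"dz":0.01,"rx":0,"ry":0,"rz":0,"hand":0},
  {"dx":0,"dy":0,"dz":0.0,"rx":0,"ry":0,"rz":0,"hand":0},
])

```text
t: 12.27
tool_pos: [0.5954, 0.2208, 0.0273]
eef_rot: [3.134, -0.22, -0.0]
contact_force: [-0.1, -0.5, -1.0]
width: 0.007
```

Request:
carry_out([
  {"dx":0,"dy":0,"dz":0.01,"rx":0,"ry":0,"rz":0,"hand":0},
  {"dx":0,"dy":0,"dz":0.0,"rx":0,"ry":0,"rz":0,"hand":0},
])

```text
t: 12.43
tool_pos: [0.5955, 0.2209, 0.0272]
eef_rot: [-3.134, 0.22, -0.0]
contact_force: [-0.6, -0.6, 0.0]
width: 0.007
```

Request:
carry_out([
  {"dx":0,"dy":0,"dz":0.01,"rx":0,"ry":0,"rz":0,"hand":0},
  {"dx":0,"dy":0,"dz":0.0,"rx":0,"ry":0,"rz":0,"hand":0},
])

```text
t: 12.6
tool_pos: [0.5956, 0.2209, 0.0272]
eef_rot: [-3.134, 0.22, -0.0]
contact_force: [-1.0, 0.0, 2.8]
width: 0.004
```

Request:
carry_out([
  {"dx":0,"dy":0,"dz":0.005,"rx":0,"ry":0,"rz":0,"hand":0},
  {"dx":0,"dy":0,"dz":0.0,"rx":0,"ry":0,"rz":0,"hand":0},
])

```text
t: 12.77
tool_pos: [0.5957, 0.2209, 0.0272]
eef_rot: [-3.134, 0.22, -0.001]
contact_force: [-0.8, 0.2, 4.3]
width: 0.006
```

Request:
carry_out([
  {"dx":0,"dy":0,"dz":0.0,"rx":0,"ry":0,"rz":0,"hand":0},
])

```text
t: 12.85
tool_pos: [0.5957, 0.2209, 0.0271]
eef_rot: [-3.134, 0.22, -0.001]
contact_force: [-2.5, -0.1, 5.5]
width: 0.005
```

Request:
carry_out([
  {"dx":-0.02,"dy":0,"dz":0,"rx":0,"ry":0,"rz":0,"hand":0},
  {"dx":-0.04,"dy":0,"dz":0,"rx":0,"ry":0,"rz":0,"hand":0},
  {"dx":-0.04,"dy":0,"dz":0,"rx":0,"ry":0,"rz":0,"hand":0},
  {"dx":-0.04,"dy":0,"dz":0,"rx":0,"ry":0,"rz":0,"hand":0},
  {"dx":-0.04,"dy":0,"dz":0,"rx":0,"ry":0,"rz":0,"hand":0},
])

```text
t: 13.27
tool_pos: [0.5914, 0.2216, 0.0272]
eef_rot: [-3.134, 0.22, -0.002]
contact_force: [1.5, -0.0, 5.6]
width: 0.005
```

```bash
python3 - <<'E'
from h import *
s,c=shot('wrist','w6.png'); go(None)
zoom(c['img'],240,140,160,120,5,'w6z.png')
E
```

```text
pos [0.5912 0.2216 0.0272] yaw -0.1402 zax [ 9.e-04  2.e-04 -1.e+00] F [ 1.6 -0.3  4.6] w 0.3 t 13.3167 q [ 0.28  0.36  1.56 -0.    1.23  1.99]
```

View pics/w6z.png

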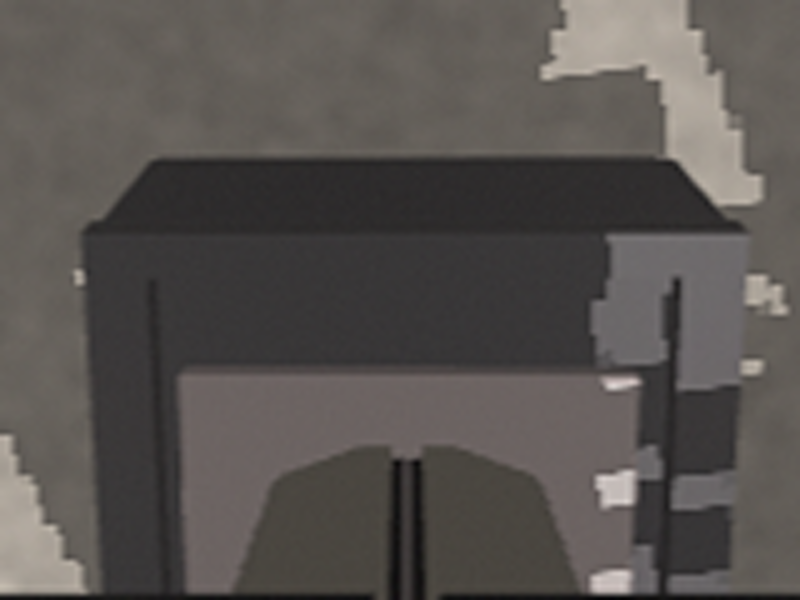

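Request:
carry_out([
  {"dx":-0.07,"dy":0,"dz":0,"rx":0,"ry":0,"rz":0,"hand":0},
  {"dx":-0.07,"dy":0,"dz":0,"rx":0,"ry":0,"rz":0,"hand":0},
  {"dx":-0.07,"dy":0,"dz":0,"rx":0,"ry":0,"rz":0,"hand":0},
  {"dx":-0.07,"dy":0,"dz":0,"rx":0,"ry":0,"rz":0,"hand":0},
  {"dx":-0.07,"dy":0,"dz":0,"rx":0,"ry":0,"rz":0,"hand":0},
  {"dx":-0.07,"dy":0,"dz":0,"rx":0,"ry":0,"rz":0,"hand":0},
  {"dx":-0.07,"dy":0,"dz":0,"rx":0,"ry":0,"rz":0,"hand":0},
  {"dx":-0.07,"dy":0,"dz":0,"rx":0,"ry":0,"rz":0,"hand":0},
])

```text
t: 13.98
tool_pos: [0.5774, 0.2235, 0.0272]
eef_rot: [-3.134, 0.22, -0.002]
contact_force: [2.3, 0.8, 4.5]
width: 0.006
```

Request:
carry_out([
  {"dx":-0.07,"dy":0,"dz":0,"rx":0,"ry":0,"rz":0,"hand":0},
  {"dx":-0.07,"dy":0,"dz":0,"rx":0,"ry":0,"rz":0,"hand":0},
  {"dx":-0.07,"dy":0,"dz":0,"rx":0,"ry":0,"rz":0,"hand":0},
  {"dx":-0.07,"dy":0,"dz":0,"rx":0,"ry":0,"rz":0,"hand":0},
])

```text
t: 14.32
tool_pos: [0.5705, 0.2245, 0.0272]
eef_rot: [-3.134, 0.22, -0.002]
contact_force: [2.5, -0.7, 5.8]
width: 0.005
```

Request:
carry_out([
  {"dx":-0.07,"dy":0,"dz":0,"rx":0,"ry":0,"rz":0,"hand":0},
  {"dx":-0.07,"dy":0,"dz":0,"rx":0,"ry":0,"rz":0,"hand":0},
  {"dx":-0.07,"dy":0,"dz":0,"rx":0,"ry":0,"rz":0,"hand":0},
  {"dx":-0.07,"dy":0,"dz":0,"rx":0,"ry":0,"rz":0,"hand":0},
  {"dx":-0.07,"dy":0,"dz":0,"rx":0,"ry":0,"rz":0,"hand":0},
  {"dx":-0.07,"dy":0,"dz":0,"rx":0,"ry":0,"rz":0,"hand":0},
  {"dx":-0.07,"dy":0,"dz":0,"rx":0,"ry":0,"rz":0,"hand":0},
  {"dx":-0.07,"dy":0,"dz":0,"rx":0,"ry":0,"rz":0,"hand":0},
])

```text
t: 14.98
tool_pos: [0.5566, 0.2265, 0.0272]
eef_rot: [-3.134, 0.22, -0.002]
contact_force: [1.5, 0.5, 5.3]
width: 0.008
```

Request:
carry_out([
  {"dx":-0.07,"dy":0,"dz":0,"rx":0,"ry":0,"rz":0,"hand":0},
  {"dx":-0.07,"dy":0,"dz":0,"rx":0,"ry":0,"rz":0,"hand":0},
  {"dx":-0.07,"dy":0,"dz":0,"rx":0,"ry":0,"rz":0,"hand":0},
  {"dx":-0.07,"dy":0,"dz":0,"rx":0,"ry":0,"rz":0,"hand":0},
  {"dx":-0.07,"dy":0,"dz":0,"rx":0,"ry":0,"rz":0,"hand":0},
  {"dx":-0.07,"dy":0,"dz":0,"rx":0,"ry":0,"rz":0,"hand":0},
])

```text
t: 15.48
tool_pos: [0.5462, 0.2279, 0.0272]
eef_rot: [-3.134, 0.22, -0.001]
contact_force: [1.3, -0.3, 5.0]
width: 0.004
```

```bash
python3 - <<'E'
from h import *
go(None)
def z(a,x,y,w,h,k): return np.clip(1.4*cv2.resize(a[y:y+h,x:x+w],None,fx=k,fy=k,interpolation=cv2.INTER_CUBIC),0,255).astype(np.uint8)
_,a=shot('scene','c7.png');_,b=shot('side','s7.png')
o=np.hstack([z(a['img'],310,190,80,75,5),z(b['img'],265,200,80,75,5)])
cv2.imwrite('pics/z7.png',o[:,:,::-1])
E
```

```text
pos [0.5462 0.2279 0.0272] yaw -0.1402 zax [ 1.e-03  3.e-04 -1.e+00] F [ 1.3 -0.3  5. ] w 0.4 t 15.4833 q [ 0.31  0.26  1.68 -0.    1.2   2.02]
```

View pics/z7.png

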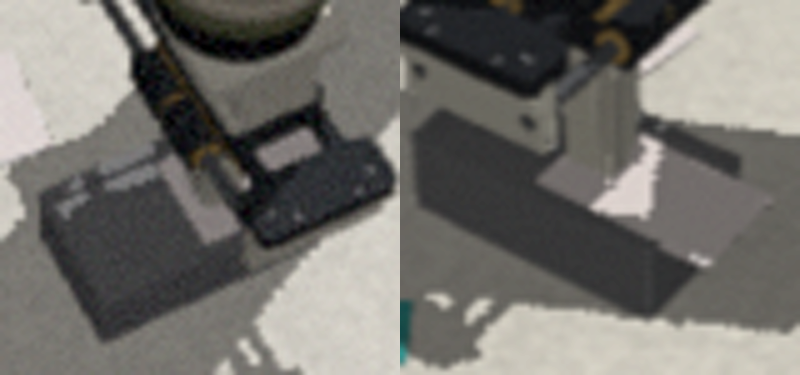

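Request:
carry_out([
  {"dx":-0.07,"dy":0,"dz":0,"rx":0,"ry":0,"rz":0,"hand":0},
  {"dx":-0.07,"dy":0,"dz":0,"rx":0,"ry":0,"rz":0,"hand":0},
  {"dx":-0.07,"dy":0,"dz":0,"rx":0,"ry":0,"rz":0,"hand":0},
  {"dx":-0.07,"dy":0,"dz":0,"rx":0,"ry":0,"rz":0,"hand":0},
  {"dx":-0.07,"dy":0,"dz":0,"rx":0,"ry":0,"rz":0,"hand":0},
  {"dx":-0.07,"dy":0,"dz":0,"rx":0,"ry":0,"rz":0,"hand":0},
  {"dx":-0.07,"dy":0,"dz":0,"rx":0,"ry":0,"rz":0,"hand":0},
])

```text
t: 16.17
tool_pos: [0.5341, 0.2296, 0.0272]
eef_rot: [-3.134, 0.22, -0.001]
contact_force: [1.2, -0.8, 6.2]
width: 0.007
```

Request:
carry_out([
  {"dx":0,"dy":0,"dz":0,"rx":0,"ry":0,"rz":0,"hand":0},
])

```text
t: 16.25
tool_pos: [0.5339, 0.2297, 0.0271]
eef_rot: [-3.134, 0.22, -0.001]
contact_force: [0.3, -0.1, 6.2]
width: 0.007
```

```bash
cat > pair.py <<'E'
import sys
from h import *
n=sys.argv[1]; sx,sy,tx,ty=map(int,sys.argv[2:6])
go(None)
def z(a,x,y,w,h,k): return np.clip(1.4*cv2.resize(a[y:y+h,x:x+w],None,fx=k,fy=k,interpolation=cv2.INTER_CUBIC),0,255).astype(np.uint8)
_,a=shot('scene','c%s.png'%n);_,b=shot('side','s%s.png'%n)
o=np.hstack([z(a['img'],sx,sy,80,75,5),z(b['img'],tx,ty,80,75,5)])
cv2.imwrite('pics/z%s.png'%n,o[:,:,::-1])
E
python3 pair.py 8 310 190 265 200
```

```text
pos [0.5339 0.2297 0.0271] yaw -0.1401 zax [ 7.e-04  3.e-04 -1.e+00] F [ 0.3 -0.1  6.2] w 0.6 t 16.25 q [0.32 0.23 1.71 0.   1.2  2.03]
```

View pics/z8.png

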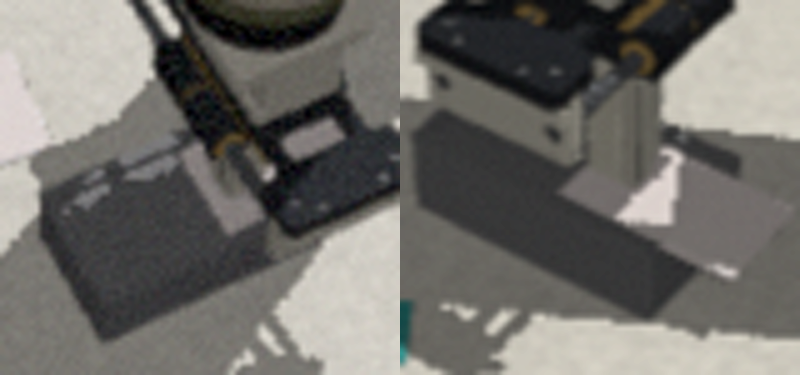

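```bash
python3 - <<'E'
from h import *
b=vision.read_camera('side')
p=onplane(b,[(307,243.4),(330.6,255.6),(320.2,230.6),(265+395/5,200+210/5)],.038)[:,:2]
print(p.round(4),np.linalg.norm(p[1]-p[0]),np.linalg.norm(p[3]-p[2]))
E
```

```text
[[0.5277 0.2526]
 [0.4667 0.2628]
 [0.5205 0.2025]
 [0.4583 0.2121]] 0.061822349122139096 0.06289218764415791
```

Request:
carry_out([
  {"dx":0,"dy":0,"dz":-0.1,"rx":0,"ry":0,"rz":0,"hand":0},
  {"dx":0,"dy":0,"dz":-0.5,"rx":0,"ry":0,"rz":0,"hand":0},
  {"dx":0,"dy":0,"dz":-1,"rx":0,"ry":0,"rz":0,"hand":30},
  {"dx":-0.5,"dy":0,"dz":-0.4,"rx":0,"ry":0,"rz":0,"hand":80},
  {"dx":-0.5,"dy":0,"dz":0,"rx":0,"ry":0,"rz":0,"hand":85},
  {"dx":-0.5,"dy":0,"dz":0,"rx":0,"ry":0,"rz":0,"hand":85},
  {"dx":-0.48,"dy":0,"dz":0,"rx":0,"ry":0,"rz":0,"hand":85},
  {"dx":0,"dy":0,"dz":0,"rx":0,"ry":0,"rz":0,"hand":85},
])

```text
t: 17.07
tool_pos: [0.4826, 0.2366, 0.0767]
eef_rot: [3.134, -0.219, -0.003]
contact_force: [0.4, -0.2, -1.0]
width: 0.388
```

Request:
carry_out([
  {"dx":0,"dy":0,"dz":0,"rx":0,"ry":0,"rz":0,"hand":85},
  {"dx":0,"dy":0,"dz":0,"rx":0,"ry":0,"rz":0,"hand":85},
  {"dx":0,"dy":0,"dz":0,"rx":0,"ry":0,"rz":0,"hand":85},
])

```text
t: 17.32
tool_pos: [0.4854, 0.2363, 0.0769]
eef_rot: [-3.134, 0.22, -0.0]
contact_force: [0.9, 0.2, 0.3]
width: 0.601
```

```bash
python3 - <<'E'
from h import *
s,c=shot('wrist','w9.png'); go(None)
zoom(c['img'],220,120,200,150,4,'w9z.png')
E
```

```text
pos [0.4853 0.2363 0.0768] yaw -0.1405 zax [ 1.e-04 -0.e+00 -1.e+00] F [-0.   0.9 -0.2] w 59.9 t 17.3667 q [ 0.36  0.07  1.79 -0.    1.28  2.07]
```

View pics/w9z.png

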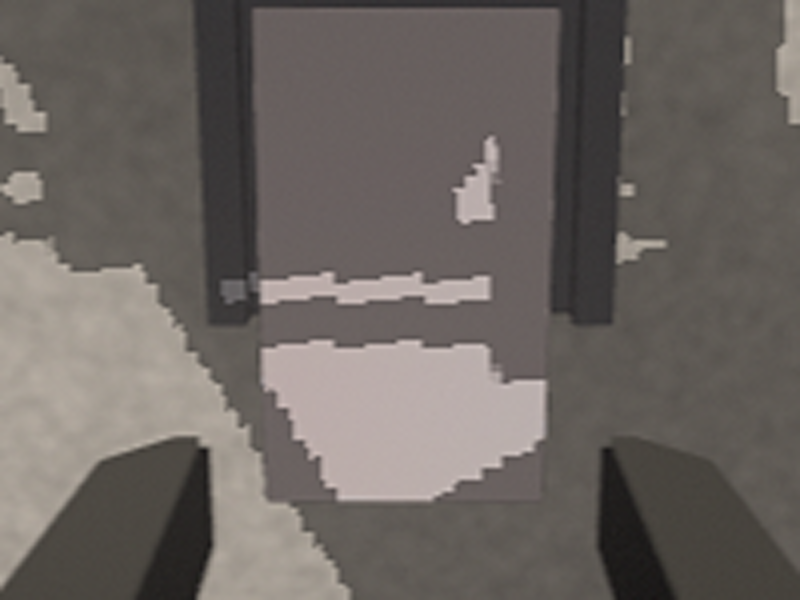

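View pics/w9.png

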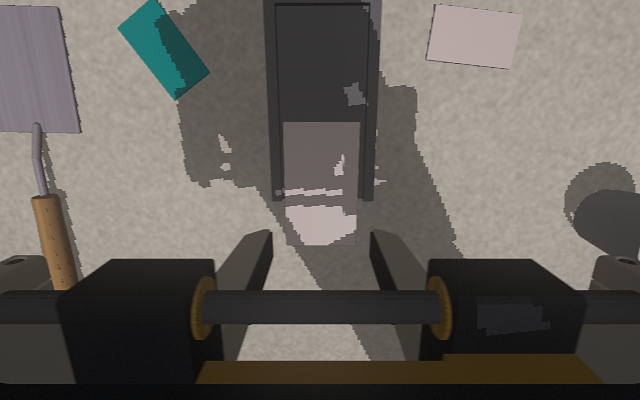

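Request:
carry_out([
  {"dx":-0.08,"dy":0,"dz":0,"rx":0,"ry":0,"rz":0,"hand":78},
  {"dx":0,"dy":0,"dz":0.1,"rx":0,"ry":0,"rz":0,"hand":78},
  {"dx":0,"dy":0,"dz":0.4,"rx":0,"ry":0,"rz":0,"hand":78},
  {"dx":0,"dy":0,"dz":0.4,"rx":0,"ry":0,"rz":0,"hand":78},
  {"dx":0,"dy":0,"dz":0.3,"rx":0,"ry":0,"rz":0,"hand":78},
  {"dx":0,"dy":0,"dz":0.2,"rx":0,"ry":0,"rz":0,"hand":78},
])

```text
t: 17.87
tool_pos: [0.4816, 0.2362, 0.0395]
eef_rot: [3.133, -0.22, -0.004]
contact_force: [0.1, -1.1, -0.5]
width: 0.834
```

Request:
carry_out([
  {"dx":0,"dy":0,"dz":0.15,"rx":0,"ry":0,"rz":0,"hand":78},
  {"dx":0,"dy":0,"dz":0.15,"rx":0,"ry":0,"rz":0,"hand":78},
  {"dx":0,"dy":0,"dz":0.15,"rx":0,"ry":0,"rz":0,"hand":78},
  {"dx":0,"dy":0,"dz":0.1,"rx":0,"ry":0,"rz":0,"hand":78},
])

```text
t: 18.2
tool_pos: [0.4828, 0.2367, 0.0277]
eef_rot: [-3.134, 0.22, 0.0]
contact_force: [-0.3, -0.2, -0.0]
width: 0.84
```

Request:
carry_out([
  {"dx":0,"dy":0,"dz":0.15,"rx":0,"ry":0,"rz":0,"hand":78},
  {"dx":0,"dy":0,"dz":0.15,"rx":0,"ry":0,"rz":0,"hand":78},
  {"dx":0,"dy":0,"dz":0.15,"rx":0,"ry":0,"rz":0,"hand":78},
  {"dx":0,"dy":0,"dz":0.1,"rx":0,"ry":0,"rz":0,"hand":78},
  {"dx":0,"dy":0,"dz":0,"rx":0,"ry":0,"rz":0,"hand":78},
  {"dx":0,"dy":0,"dz":0,"rx":0,"ry":0,"rz":0,"hand":78},
])

```text
t: 18.7
tool_pos: [0.4827, 0.2367, 0.0141]
eef_rot: [3.134, -0.22, -0.0]
contact_force: [0.5, 0.5, -0.5]
width: 0.835
```

```bash
python3 - <<'E'
from h import *
s,c=shot('wrist','w10.png'); go(None)
zoom(c['img'],220,120,200,150,4,'w10z.png')
E
python3 pair.py 10 320 185 275 190
```

```text
pos [0.4829 0.2367 0.0143] yaw -0.1402 zax [ 0.  0. -1.] F [ 0.   0.5 -0.5] w 77.8 t 18.75 q [ 0.36  0.14  1.84 -0.    1.16  2.07]
pos [0.4829 0.2367 0.0143] yaw -0.1402 zax [ 0.  0. -1.] F [ 0.   0.5 -0.5] w 77.8 t 18.75 q [ 0.36  0.14  1.84 -0.    1.16  2.07]
```

View pics/w10z.png

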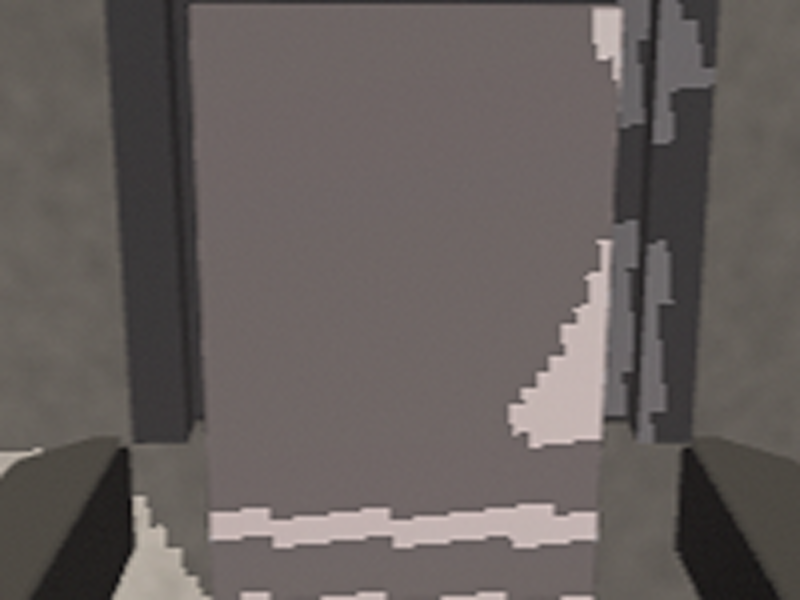

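View pics/z10.png

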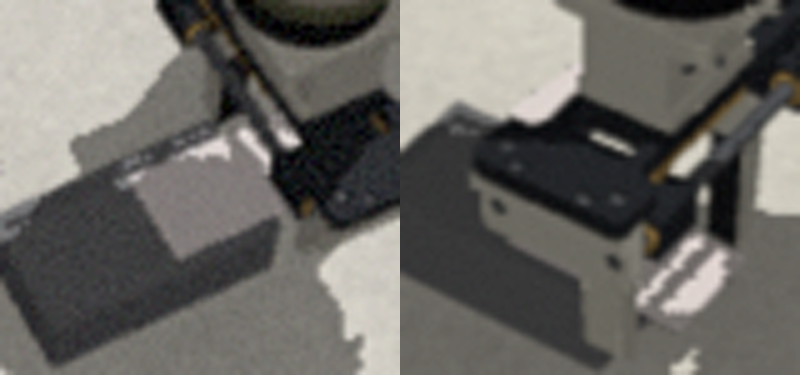

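Request:
carry_out([
  {"dx":0,"dy":0,"dz":0,"rx":0,"ry":0,"rz":0,"hand":62},
  {"dx":0,"dy":0,"dz":0,"rx":0,"ry":0,"rz":0,"hand":56},
  {"dx":0,"dy":0,"dz":0,"rx":0,"ry":0,"rz":0,"hand":54},
  {"dx":0,"dy":0,"dz":0,"rx":0,"ry":0,"rz":0,"hand":51},
  {"dx":0,"dy":0,"dz":0,"rx":0,"ry":0,"rz":0,"hand":46},
  {"dx":0,"dy":0,"dz":0,"rx":0,"ry":0,"rz":0,"hand":40},
  {"dx":0,"dy":0,"dz":0,"rx":0,"ry":0,"rz":0,"hand":40},
], force=25)

```text
t: 19.43
tool_pos: [0.4828, 0.2367, 0.0143]
eef_rot: [-3.134, 0.22, -0.0]
contact_force: [-0.0, -0.2, 0.5]
width: 0.556
```

Request:
carry_out([
  {"dx":0,"dy":0,"dz":0,"rx":0,"ry":0,"rz":0,"hand":40},
  {"dx":0,"dy":0,"dz":0,"rx":0,"ry":0,"rz":0,"hand":40},
])

```text
t: 19.6
tool_pos: [0.4828, 0.2367, 0.0143]
eef_rot: [-3.134, 0.22, -0.0]
contact_force: [0.0, -0.3, -0.0]
width: 0.551
```

Request:
carry_out([
  {"dx":0,"dy":0,"dz":-0.05,"rx":0,"ry":0,"rz":0,"hand":40},
  {"dx":0,"dy":0,"dz":-0.1,"rx":0,"ry":0,"rz":0,"hand":40},
  {"dx":0,"dy":0,"dz":-0.2,"rx":0,"ry":0,"rz":0,"hand":40},
  {"dx":0,"dy":0,"dz":-0.3,"rx":0,"ry":0,"rz":0,"hand":40},
  {"dx":0,"dy":0,"dz":-0.4,"rx":0,"ry":0,"rz":0,"hand":40},
  {"dx":0,"dy":0,"dz":-0.4,"rx":0,"ry":0,"rz":0,"hand":40},
  {"dx":0,"dy":0,"dz":-0.4,"rx":0,"ry":0,"rz":0,"hand":40},
  {"dx":0,"dy":0,"dz":-0.3,"rx":0,"ry":0,"rz":0,"hand":40},
])

```text
t: 20.27
tool_pos: [0.4836, 0.2371, 0.0701]
eef_rot: [-3.133, 0.22, -0.003]
contact_force: [-0.6, -0.0, -0.3]
width: 0.553
```

```bash
python3 - <<'E'
from h import *
s,c=shot('wrist','w11.png'); go(None)
E
python3 pair.py 11 320 165 275 170; python3 - <<'E'
from h import *
c=vision.read_camera('scene')
print(onplane(c,[(200+240/8,100+200/8),(200+465/8,100+370/8),(200+540/8,100+130/8),(200+605/8,100+180/8)],0.05).round(4))
zoom(c['img'],200,100,100,75,8,'rd2.png')
c=vision.read_camera('side'); zoom(c['img'],310,105,100,75,8,'rs2.png')
E
```

```text
pos [0.4845 0.2374 0.0715] yaw -0.1402 zax [ 0.0038  0.0014 -1.    ] F [0.8 0.4 1. ] w 51.2 t 20.3167 q [0.36 0.07 1.8  0.   1.27 2.07]
pos [0.4845 0.2374 0.0715] yaw -0.1402 zax [ 0.0038  0.0014 -1.    ] F [0.8 0.4 1. ] w 51.2 t 20.3167 q [0.36 0.07 1.8  0.   1.27 2.07]
[[ 0.6334 -0.247   0.05  ]
 [ 0.6072 -0.1303  0.05  ]
 [ 0.525  -0.2137  0.05  ]
 [ 0.5185 -0.1787  0.05  ]]
```

View pics/w11.png

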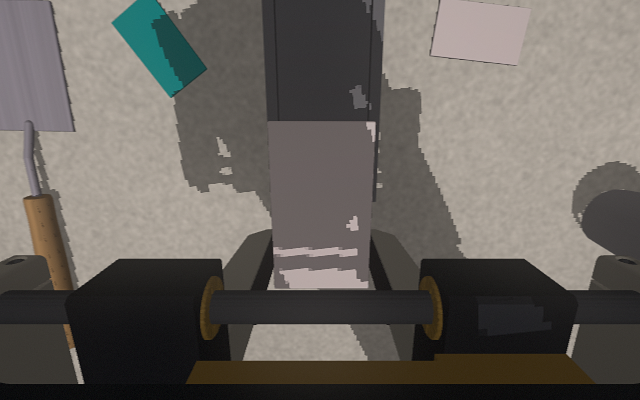

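View pics/rs2.png

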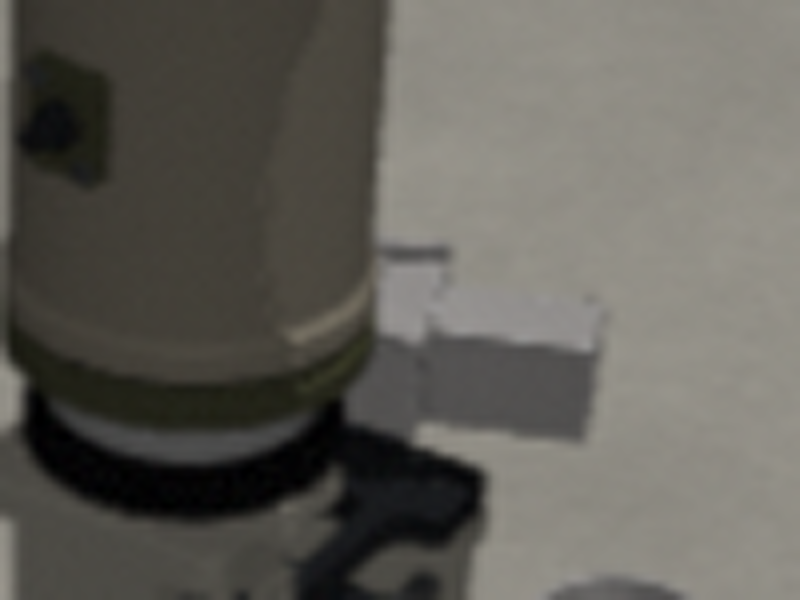

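View pics/rd2.png

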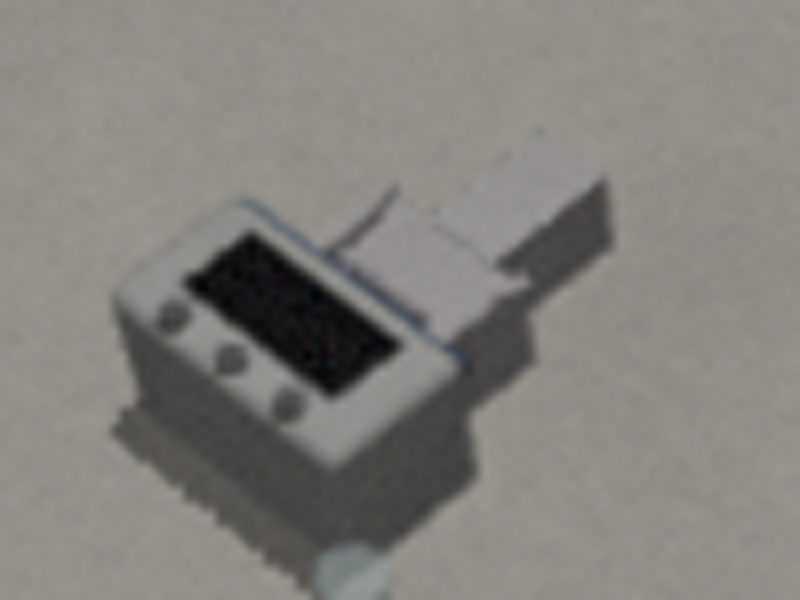

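View pics/z11.png

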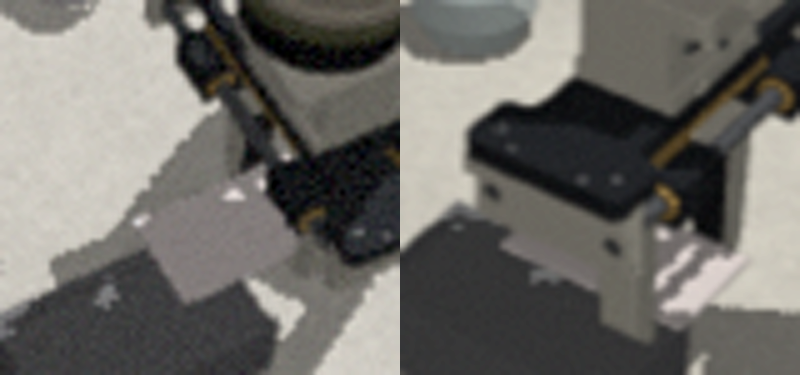

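Request:
carry_out([
  {"dx":0,"dy":0,"dz":-0.5,"rx":0,"ry":0,"rz":0,"hand":40},
  {"dx":0,"dy":0,"dz":-0.7,"rx":0,"ry":0,"rz":-0.06,"hand":40},
  {"dx":0,"dy":0,"dz":-0.7,"rx":0,"ry":0,"rz":-0.08,"hand":40},
  {"dx":0,"dy":0,"dz":-0.7,"rx":0,"ry":0,"rz":-0.08,"hand":40},
  {"dx":0,"dy":0,"dz":-0.4,"rx":0,"ry":0,"rz":-0.08,"hand":40},
  {"dx":0,"dy":0,"dz":0,"rx":0,"ry":0,"rz":-0.06,"hand":40},
])

```text
t: 21.02
tool_pos: [0.4844, 0.2373, 0.1466]
eef_rot: [-3.121, -0.351, -0.007]
contact_force: [0.1, -0.7, -0.6]
width: 0.553
```

Request:
carry_out([
  {"dx":-0.05,"dy":0.4,"dz":0,"rx":0,"ry":0,"rz":0,"hand":40},
  {"dx":-0.1,"dy":0.7,"dz":0,"rx":0,"ry":0,"rz":0,"hand":40},
  {"dx":-0.15,"dy":0.9,"dz":0,"rx":0,"ry":0,"rz":0,"hand":40},
  {"dx":-0.15,"dy":0.9,"dz":0,"rx":0,"ry":0,"rz":0,"hand":40},
  {"dx":-0.15,"dy":0.9,"dz":0,"rx":0,"ry":0,"rz":0,"hand":40},
  {"dx":-0.15,"dy":0.9,"dz":0,"rx":0,"ry":0,"rz":0,"hand":40},
  {"dx":-0.15,"dy":0.9,"dz":0,"rx":0,"ry":0,"rz":0,"hand":40},
  {"dx":-0.15,"dy":0.9,"dz":0,"rx":0,"ry":0,"rz":0,"hand":40},
])

```text
t: 21.68
tool_pos: [0.4918, 0.0706, 0.1425]
eef_rot: [3.123, 0.341, -0.002]
contact_force: [1.0, -0.8, -0.7]
width: 0.552
```

Request:
carry_out([
  {"dx":-0.15,"dy":0.9,"dz":0,"rx":0,"ry":0,"rz":0,"hand":40},
  {"dx":-0.15,"dy":0.9,"dz":0,"rx":0,"ry":0,"rz":0,"hand":40},
  {"dx":-0.15,"dy":0.9,"dz":0,"rx":0,"ry":0,"rz":0,"hand":40},
  {"dx":-0.15,"dy":0.9,"dz":0,"rx":0,"ry":0,"rz":0,"hand":40},
  {"dx":-0.15,"dy":0.9,"dz":0,"rx":0,"ry":0,"rz":0,"hand":40},
  {"dx":-0.15,"dy":0.9,"dz":0,"rx":0,"ry":0,"rz":0,"hand":40},
  {"dx":-0.15,"dy":0.7,"dz":0,"rx":0,"ry":0,"rz":0,"hand":40},
  {"dx":-0.1,"dy":0.4,"dz":0,"rx":0,"ry":0,"rz":0,"hand":40},
])

```text
t: 22.35
tool_pos: [0.4991, -0.0948, 0.1425]
eef_rot: [3.123, 0.339, -0.002]
contact_force: [-0.1, 1.0, -0.6]
width: 0.554
```

Request:
carry_out([
  {"dx":0,"dy":0,"dz":0,"rx":0,"ry":0,"rz":0,"hand":40},
  {"dx":0,"dy":0,"dz":0,"rx":0,"ry":0,"rz":0,"hand":40},
  {"dx":0,"dy":0,"dz":0,"rx":0,"ry":0,"rz":0,"hand":40},
])

```text
t: 22.6
tool_pos: [0.4997, -0.0917, 0.1428]
eef_rot: [-3.122, -0.344, 0.001]
contact_force: [-0.3, -0.1, -0.3]
width: 0.556
```

```bash
python3 - <<'E'
from h import *
s,c=shot('wrist','w12.png'); go(None)
zoom(np.clip(c['img']*1.5,0,255).astype(np.uint8),380,40,200,150,4,'w12z.png')
np.savez('w12.npz',pos=s['tool_pos'],rot=s['eef_rot'])
E
```

```text
pos [ 0.4998 -0.0915  0.1428] yaw 0.2202 zax [-4.e-04  5.e-04 -1.e+00] F [ 0.8  0.3 -1. ] w 51.1 t 22.65 q [-0.28 -0.08  1.82  0.    1.41  1.07]
```

View pics/w12.png

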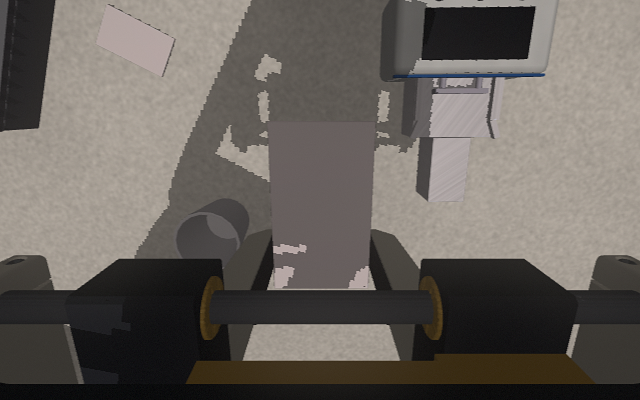

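View pics/w12z.png

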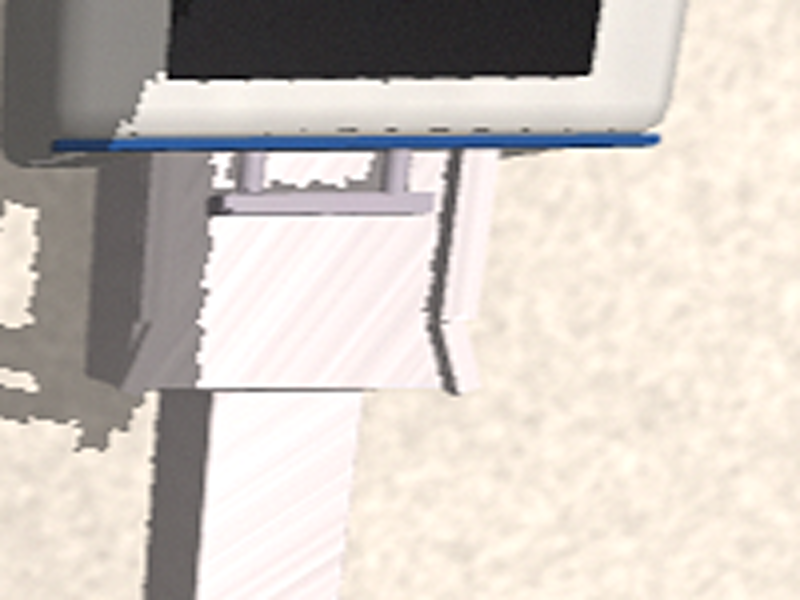

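```bash
python3 - <<'E'
from h import *
a=cv2.imread('pics/w12.png')[:,:,::-1]
zoom(np.clip(a*1.5,0,255).astype(np.uint8),400,120,100,100,6,'w12y.png')
E
```

View pics/w12y.png

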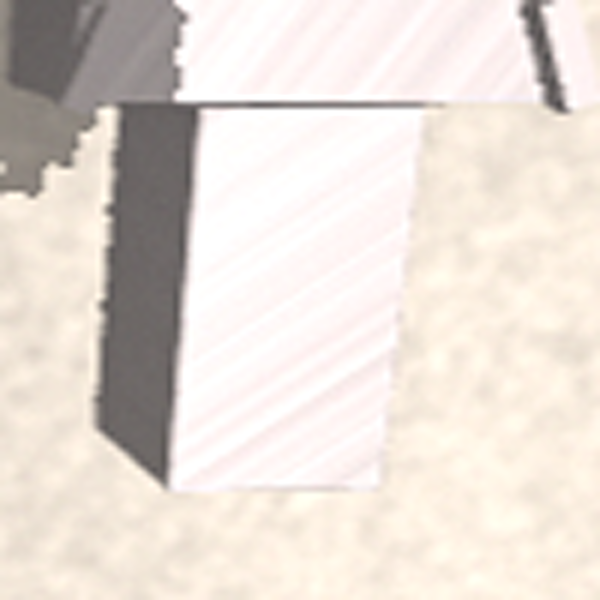

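```bash
cat > rd.py <<'E'
from h import *
d=np.load('w12.npz'); s={'tool_pos':d['pos'],'eef_rot':d['rot']}
c=vision.read_camera('wrist')
D=np.array([(201,105),(423,106),(383,489),(169,491)])/6+[400-.4,120-.4]
H=np.array([(53,148),(660,141)])/4+[380-.4,40-.4]
B=np.array([(210,214),(432,213)])/4+[380-.4,40-.4]
S=onplane
for z in (.033,.036,.039,.042,.045):
    p=onplane(c,D,z,s)[:,:2]; h=onplane(c,H,z+.025,s)[:,:2]; b=onplane(c,B,z+.001,s)[:,:2]
    n=np.linalg.norm
    ax=p[0]+p[1]-p[2]-p[3]; yw=np.arctan2(ax[1],ax[0]); ed=p[0]-p[1]; yw2=np.arctan2(-ed[0],ed[1]); hd=h[0]-h[1]; yw3=np.arctan2(-hd[0],hd[1])
    u=np.array([np.cos(.2165),np.sin(.2165)]);v=np.array([-u[1],u[0]])
    o=(p[0]+p[1])/2+.005*u; o2=(p[2]+p[3])/2+.065*u; oh=h.mean(0)-.045*u
    print(z,'w',n(p[0]-p[1]).round(4),n(p[2]-p[3]).round(4),'L',n(p[0]-p[3]).round(4),n(p[1]-p[2]).round(4),'head',n(hd).round(4),'yaw',yw.round(4),yw2.round(4),yw3.round(4),'o',o.round(4),o2.round(4),oh.round(4),'bar x',((b.mean(0)-o)@u).round(4),n(b[0]-b[1]).round(4),'bar y',((b.mean(0)-o)@v).round(4))
E
python3 rd.py
```

```text
0.033 w 0.0337 0.0343 L 0.061 0.0606 head 0.1198 yaw 0.2382 0.2174 0.2325 o [ 0.5793 -0.1958] [ 0.5788 -0.1972] [ 0.5789 -0.1935] bar x 0.0332 0.0485 bar y -0.0024
0.036 w 0.0333 0.0339 L 0.0604 0.0599 head 0.1185 yaw 0.2382 0.2174 0.2325 o [ 0.5793 -0.1945] [ 0.5794 -0.1958] [ 0.5783 -0.1922] bar x 0.0328 0.048 bar y -0.0023
0.039 w 0.033 0.0336 L 0.0598 0.0593 head 0.1171 yaw 0.2382 0.2174 0.2325 o [ 0.5793 -0.1932] [ 0.58   -0.1944] [ 0.5777 -0.191 ] bar x 0.0324 0.0475 bar y -0.0023
0.042 w 0.0326 0.0332 L 0.0591 0.0587 head 0.1157 yaw 0.2382 0.2174 0.2325 o [ 0.5793 -0.192 ] [ 0.5806 -0.193 ] [ 0.5771 -0.1898] bar x 0.032 0.047 bar y -0.0023
0.045 w 0.0323 0.0328 L 0.0585 0.0581 head 0.1144 yaw 0.2382 0.2174 0.2325 o [ 0.5792 -0.1907] [ 0.5812 -0.1916] [ 0.5766 -0.1886] bar x 0.0316 0.0465 bar y -0.0022
```

```bash
cat >> rd.py <<'E'
print()
yaw=.233;u=np.array([np.cos(yaw),np.sin(yaw)]);v=np.array([-u[1],u[0]])
z=.0345
p=onplane(c,D,z,s)[:,:2]
o=((p[0]+p[1])/2+.005*u+(p[2]+p[3])/2+.065*u)/2
print('o',o.round(4))
f=lambda uv,z:(lambda q:(np.array([(q-o)@u,(q-o)@v])*1e3).round(1))(onplane(c,np.array(uv)/4+[379.6,39.6],z,s)[0,:2])
for nm,uv,zz in (('Rcheek bot',(438,250),z),('Rcheek top',(456,250),z+.006),('Lcheek top',(148,250),z+.006),('Rdeck edge outer',(492,200),z+.006),('Lout',(97,200),z),('headL',(53,148),z+.025),('headR',(660,141),z+.025),('barR',(432,210),z+.009),('barL',(210,213),z+.001),('barL2',(230,213),z+.001),('flareR tip bot',(440,388),z),('flareL',(122,388),z)): print(nm,f(uv,zz))
print((p-o)@np.c_[u,v]*1e3)
P=lambda x,y,zz: None
t=o-.115*u
print('tool stage',t)
E
python3 rd.py | tail -18
```

```text
o [ 0.5791 -0.1953]
Rcheek bot [ 25.3 -29.8]
Rcheek top [ 25.2 -30.6]
Lcheek top [25.9 35.7]
Rdeck edge outer [ 35.3 -36.8]
Lout [36.6 45.8]
headL [45.1 61.3]
headR [ 45.  -57.8]
barR [ 33.3 -22.8]
barL [33.6 21.3]
barL2 [33.5 17. ]
flareR tip bot [ -4.6 -34.2]
flareL [-3.8 37.8]
[[ -4.49610086  16.90769277]
 [ -5.01997297 -16.59472681]
 [-65.26424558 -17.20030083]
 [-65.21968059  16.88733487]]
tool stage [ 0.46720243 -0.22180868]
```

```bash
python3 - <<'E'
from h import *
go([.510,-.2117,.05])
E
```

```text
pos [ 0.5    -0.0915  0.143 ] yaw 0.2208 zax [-1.e-04  2.e-04 -1.e+00] F [-0.1  0.4  0.7] w 51.4 t 22.75 q [-0.28 -0.08  1.82  0.    1.41  1.07]
units [-0.662  4.78   3.718]
```

Request:
carry_out([
  {"dx":-0.1,"dy":0.38,"dz":0,"rx":0,"ry":0,"rz":0,"hand":40},
  {"dx":-0.12,"dy":0.8,"dz":0,"rx":0,"ry":0,"rz":0,"hand":40},
  {"dx":-0.12,"dy":0.9,"dz":0,"rx":0,"ry":0,"rz":0,"hand":40},
  {"dx":-0.12,"dy":0.9,"dz":0,"rx":0,"ry":0,"rz":0,"hand":40},
  {"dx":-0.1,"dy":0.9,"dz":0,"rx":0,"ry":0,"rz":0,"hand":40},
  {"dx":-0.1,"dy":0.6,"dz":0,"rx":0,"ry":0,"rz":0,"hand":40},
  {"dx":0,"dy":0.3,"dz":0,"rx":0,"ry":0,"rz":-0.012,"hand":40},
  {"dx":0,"dy":0,"dz":0.3,"rx":0,"ry":0,"rz":0,"hand":40},
])

```text
t: 23.42
tool_pos: [0.511, -0.2144, 0.1368]
eef_rot: [3.119, 0.362, 0.003]
contact_force: [0.5, 0.7, -0.8]
width: 0.553
```

Request:
carry_out([
  {"dx":0,"dy":0,"dz":0.5,"rx":0,"ry":0,"rz":0,"hand":40},
  {"dx":0,"dy":0,"dz":0.6,"rx":0,"ry":0,"rz":0,"hand":40},
  {"dx":0,"dy":0,"dz":0.6,"rx":0,"ry":0,"rz":0,"hand":40},
  {"dx":0,"dy":0,"dz":0.6,"rx":0,"ry":0,"rz":0,"hand":40},
  {"dx":0,"dy":0,"dz":0.5,"rx":0,"ry":0,"rz":0,"hand":40},
  {"dx":0,"dy":0,"dz":0.3,"rx":0,"ry":0,"rz":0,"hand":40},
  {"dx":0,"dy":0,"dz":0,"rx":0,"ry":0,"rz":0,"hand":40},
  {"dx":0,"dy":0,"dz":0,"rx":0,"ry":0,"rz":0,"hand":40},
])

```text
t: 24.08
tool_pos: [0.5097, -0.212, 0.0575]
eef_rot: [-3.12, -0.364, 0.001]
contact_force: [-0.5, 0.1, -0.5]
width: 0.551
```

```bash
python3 - <<'E'
from h import *
s,c=shot('wrist','w13.png'); go([.510,-.2117,.04])
zoom(np.clip(c['img']*1.5,0,255).astype(np.uint8),220,0,200,150,4,'w13z.png')
E
python3 pair.py 13 215 85 325 95
```

```text
pos [ 0.5103 -0.2125  0.0584] yaw 0.2322 zax [ 4.e-04 -2.e-04 -1.e+00] F [ 1.3  0.8 -0.9] w 51.5 t 24.1333 q [-0.49  0.12  1.77  0.    1.25  0.85]
units [-0.004 -0.033  0.736]
pos [ 0.5103 -0.2125  0.0584] yaw 0.2322 zax [ 4.e-04 -2.e-04 -1.e+00] F [ 1.3  0.8 -0.9] w 51.5 t 24.1333 q [-0.49  0.12  1.77  0.    1.25  0.85]
```

View pics/w13.png

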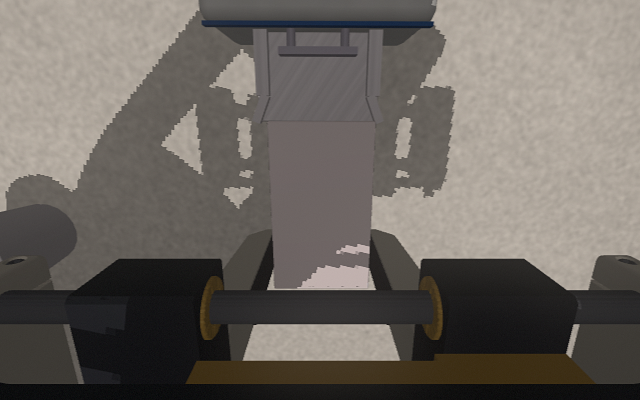

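View pics/z13.png

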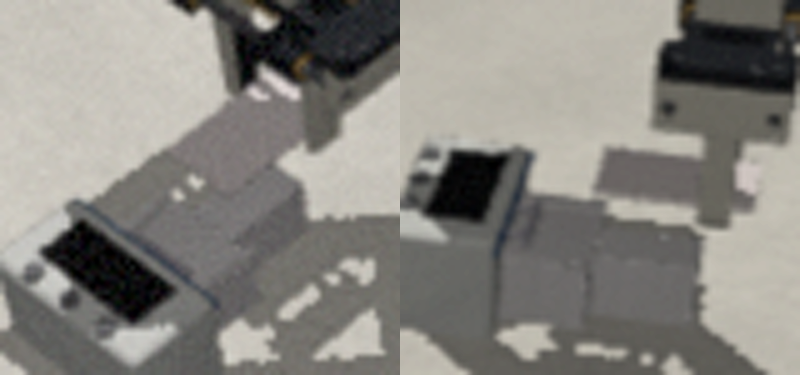

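Request:
carry_out([
  {"dx":0,"dy":-0.07,"dz":0.1,"rx":0,"ry":0,"rz":-0.006,"hand":40},
  {"dx":0,"dy":0,"dz":0.3,"rx":0,"ry":0,"rz":0,"hand":40},
  {"dx":0,"dy":0,"dz":0.4,"rx":0,"ry":0,"rz":0,"hand":40},
  {"dx":0,"dy":0,"dz":0.3,"rx":0,"ry":0,"rz":0,"hand":40},
  {"dx":0,"dy":0,"dz":0.2,"rx":0,"ry":0,"rz":0,"hand":40},
  {"dx":0,"dy":0,"dz":0.1,"rx":0,"ry":0,"rz":0,"hand":40},
  {"dx":0,"dy":0,"dz":0,"rx":0,"ry":0,"rz":0,"hand":40},
  {"dx":0,"dy":0,"dz":0,"rx":0,"ry":0,"rz":0,"hand":40},
])

```text
t: 24.9
tool_pos: [0.5095, -0.2109, 0.0228]
eef_rot: [-3.119, -0.373, 0.001]
contact_force: [-0.3, 0.9, -0.9]
width: 0.553
```

```bash
python3 - <<'E'
from h import *
s,c=shot('wrist','w14.png'); go(None)
zoom(np.clip(c['img']*1.5,0,255).astype(np.uint8),220,0,200,150,4,'w14z.png')
E
python3 pair.py 14 215 85 325 95
```

```text
pos [ 0.5097 -0.2111  0.0231] yaw 0.2378 zax [ 2.e-04 -1.e-04 -1.e+00] F [ 0.7 -0.4 -0.5] w 51.8 t 24.95 q [-0.49  0.17  1.8  -0.    1.18  0.85]
pos [ 0.5097 -0.2111  0.0231] yaw 0.2378 zax [ 2.e-04 -1.e-04 -1.e+00] F [ 0.7 -0.4 -0.5] w 51.8 t 24.95 q [-0.49  0.17  1.8  -0.    1.18  0.85]
```

View pics/w14z.png

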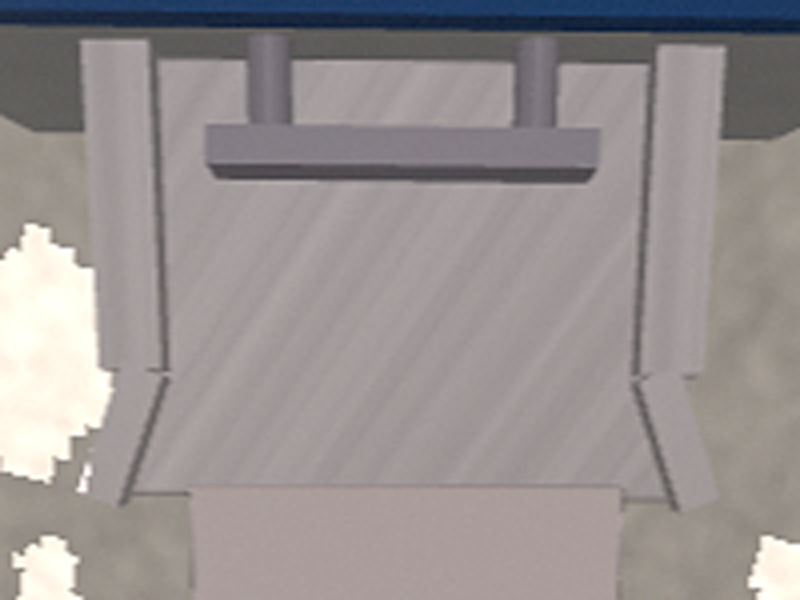

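View pics/z14.png

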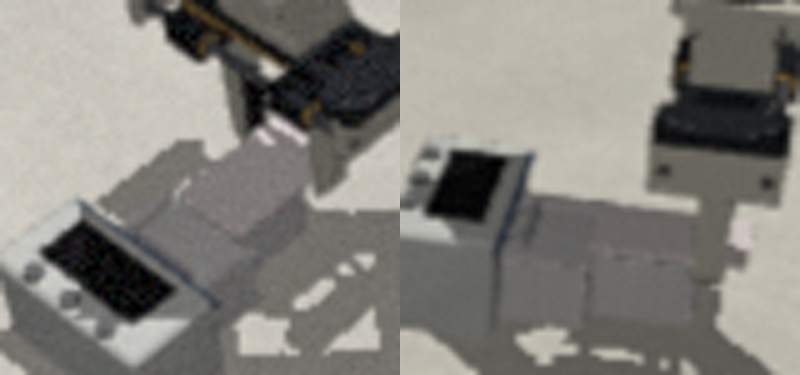

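Request:
carry_out([
  {"dx":0,"dy":-0.04,"dz":0,"rx":0,"ry":0,"rz":0.005,"hand":40},
  {"dx":0,"dy":0,"dz":0.05,"rx":0,"ry":0,"rz":0,"hand":40},
  {"dx":0,"dy":0,"dz":0.05,"rx":0,"ry":0,"rz":0,"hand":40},
  {"dx":0,"dy":0,"dz":0.03,"rx":0,"ry":0,"rz":0,"hand":40},
  {"dx":0,"dy":0,"dz":0.02,"rx":0,"ry":0,"rz":0,"hand":40},
  {"dx":0,"dy":0,"dz":0,"rx":0,"ry":0,"rz":0,"hand":40},
])

```text
t: 25.55
tool_pos: [0.5092, -0.2099, 0.019]
eef_rot: [-3.12, -0.365, 0.0]
contact_force: [-0.1, 0.2, -0.5]
width: 0.55
```

Request:
carry_out([
  {"dx":0,"dy":0,"dz":0.01,"rx":0,"ry":0,"rz":0,"hand":40},
  {"dx":0,"dy":0,"dz":0.01,"rx":0,"ry":0,"rz":0,"hand":40},
])

```text
t: 25.72
tool_pos: [0.5093, -0.21, 0.0187]
eef_rot: [-3.12, -0.365, -0.0]
contact_force: [-0.1, -0.1, 0.2]
width: 0.553
```

Request:
carry_out([
  {"dx":0,"dy":0,"dz":0.01,"rx":0,"ry":0,"rz":0,"hand":40},
  {"dx":0,"dy":0,"dz":0.01,"rx":0,"ry":0,"rz":0,"hand":40},
])

```text
t: 25.88
tool_pos: [0.5093, -0.21, 0.0182]
eef_rot: [3.12, 0.365, 0.0]
contact_force: [0.1, -0.3, -0.3]
width: 0.551
```

Request:
carry_out([
  {"dx":0,"dy":0,"dz":0.01,"rx":0,"ry":0,"rz":0,"hand":40},
  {"dx":0,"dy":0,"dz":0.01,"rx":0,"ry":0,"rz":0,"hand":40},
])

```text
t: 26.05
tool_pos: [0.5093, -0.21, 0.0177]
eef_rot: [3.12, 0.365, -0.0]
contact_force: [0.5, -1.3, 0.3]
width: 0.552
```

Request:
carry_out([
  {"dx":0,"dy":0,"dz":0.01,"rx":0,"ry":0,"rz":0,"hand":40},
  {"dx":0,"dy":0,"dz":0.01,"rx":0,"ry":0,"rz":0,"hand":40},
  {"dx":0,"dy":0,"dz":0,"rx":0,"ry":0,"rz":0,"hand":40},
])

```text
t: 26.3
tool_pos: [0.5093, -0.21, 0.0171]
eef_rot: [-3.12, -0.365, 0.0]
contact_force: [0.5, -0.1, -0.2]
width: 0.554
```

Request:
carry_out([
  {"dx":0,"dy":0,"dz":0.01,"rx":0,"ry":0,"rz":0,"hand":40},
  {"dx":0,"dy":0,"dz":0,"rx":0,"ry":0,"rz":0,"hand":40},
  {"dx":0,"dy":0,"dz":0,"rx":0,"ry":0,"rz":0,"hand":40},
])

```text
t: 26.55
tool_pos: [0.5093, -0.21, 0.017]
eef_rot: [-3.12, -0.365, -0.0]
contact_force: [-0.1, 0.3, -0.6]
width: 0.555
```

Request:
carry_out([
  {"dx":0,"dy":0,"dz":0.01,"rx":0,"ry":0,"rz":0,"hand":40},
  {"dx":0,"dy":0,"dz":0,"rx":0,"ry":0,"rz":0,"hand":40},
  {"dx":0,"dy":0,"dz":0,"rx":0,"ry":0,"rz":0,"hand":40},
])

```text
t: 26.8
tool_pos: [0.5094, -0.21, 0.0167]
eef_rot: [3.12, 0.365, 0.0]
contact_force: [-0.0, -0.1, -0.2]
width: 0.549
```

Request:
carry_out([
  {"dx":0,"dy":0,"dz":0.01,"rx":0,"ry":0,"rz":0,"hand":40},
  {"dx":0,"dy":0,"dz":0,"rx":0,"ry":0,"rz":0,"hand":40},
  {"dx":0,"dy":0,"dz":0,"rx":0,"ry":0,"rz":0,"hand":40},
])

```text
t: 27.05
tool_pos: [0.5094, -0.2101, 0.0167]
eef_rot: [3.12, 0.365, 0.0]
contact_force: [-0.4, -0.2, 0.5]
width: 0.547
```

Request:
carry_out([
  {"dx":0,"dy":0,"dz":0.01,"rx":0,"ry":0,"rz":0,"hand":40},
  {"dx":0,"dy":0,"dz":0,"rx":0,"ry":0,"rz":0,"hand":40},
  {"dx":0,"dy":0,"dz":0,"rx":0,"ry":0,"rz":0,"hand":40},
])

```text
t: 27.3
tool_pos: [0.5096, -0.2101, 0.0166]
eef_rot: [3.12, 0.365, 0.001]
contact_force: [-0.4, 0.4, 4.2]
width: 0.549
```

```bash
python3 - <<'E'
from h import *
for i in range(4):
    s,c=shot('wrist','w15.png'); go(None)
E
```

```text
pos [ 0.5096 -0.2101  0.0166] yaw 0.2328 zax [ 5.e-04 -3.e-04 -1.e+00] F [-1.7  0.8  4.8] w 51.5 t 27.35 q [-0.48  0.17  1.8  -0.    1.17  0.85]
pos [ 0.5095 -0.2101  0.0166] yaw 0.2328 zax [ 5.e-04 -3.e-04 -1.e+00] F [-1.2 -0.5  4.9] w 51.2 t 27.4 q [-0.48  0.17  1.8  -0.    1.17  0.85]
pos [ 0.5095 -0.2101  0.0165] yaw 0.2328 zax [ 4.e-04 -2.e-04 -1.e+00] F [-1.7  0.4  4.3] w 51.3 t 27.45 q [-0.48  0.17  1.8  -0.    1.17  0.85]
pos [ 0.5095 -0.2101  0.0165] yaw 0.2328 zax [ 4.e-04 -2.e-04 -1.e+00] F [-1.8  1.6  4. ] w 51.4 t 27.5 q [-0.48  0.17  1.8  -0.    1.17  0.85]
```

Request:
carry_out([
  {"dx":0,"dy":0,"dz":-0.007,"rx":0,"ry":0,"rz":0,"hand":40},
  {"dx":0.03,"dy":0,"dz":0,"rx":0,"ry":0,"rz":0,"hand":40},
  {"dx":0.06,"dy":0,"dz":0,"rx":0,"ry":0,"rz":0,"hand":40},
  {"dx":0.06,"dy":0,"dz":0,"rx":0,"ry":0,"rz":0,"hand":40},
  {"dx":0.06,"dy":0,"dz":0,"rx":0,"ry":0,"rz":0,"hand":40},
  {"dx":0.06,"dy":0,"dz":0,"rx":0,"ry":0,"rz":0,"hand":40},
])

```text
t: 28.0
tool_pos: [0.5161, -0.2087, 0.0166]
eef_rot: [3.12, 0.365, 0.0]
contact_force: [-1.5, -0.9, 5.3]
width: 0.554
```

Request:
carry_out([
  {"dx":0.06,"dy":0,"dz":0,"rx":0,"ry":0,"rz":0,"hand":40},
  {"dx":0.06,"dy":0,"dz":0,"rx":0,"ry":0,"rz":0,"hand":40},
  {"dx":0.06,"dy":0,"dz":0,"rx":0,"ry":0,"rz":0,"hand":40},
  {"dx":0.06,"dy":0,"dz":0,"rx":0,"ry":0,"rz":0,"hand":40},
])

```text
t: 28.33
tool_pos: [0.5219, -0.2073, 0.0166]
eef_rot: [3.12, 0.365, 0.0]
contact_force: [-2.7, -0.8, 5.4]
width: 0.555
```

```bash
python3 - <<'E'
from h import *
s,c=shot('wrist','w16.png'); go(None)
zoom(np.clip(c['img']*1.5,0,255).astype(np.uint8),220,0,200,150,4,'w16z.png')
E
```

```text
pos [ 0.5222 -0.2072  0.0166] yaw 0.2328 zax [ 4.e-04 -4.e-04 -1.e+00] F [-0.6 -0.1  5. ] w 51.3 t 28.3833 q [-0.47  0.2   1.77 -0.    1.17  0.87]
```

View pics/w16z.png

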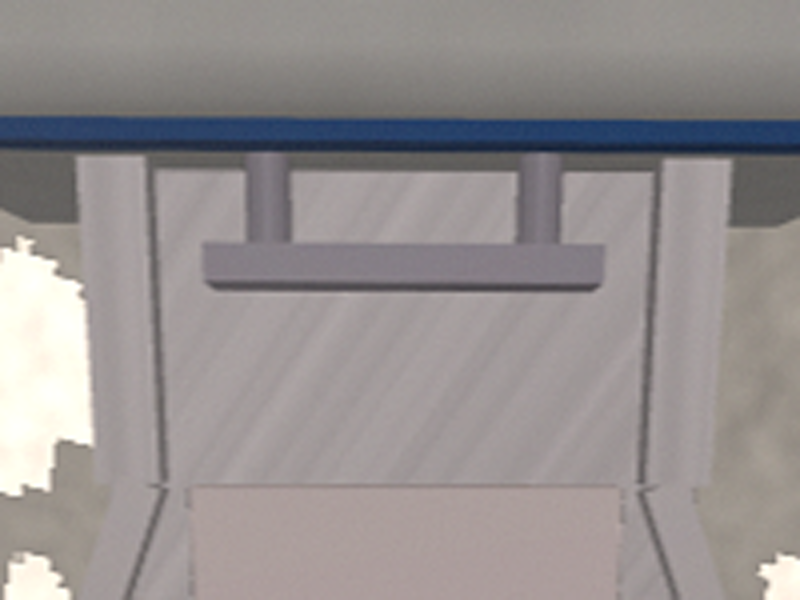

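Request:
carry_out([
  {"dx":0.03,"dy":-0.01,"dz":-0.007,"rx":0,"ry":0,"rz":0,"hand":40},
  {"dx":0.06,"dy":-0.01,"dz":0,"rx":0,"ry":0,"rz":0,"hand":40},
  {"dx":0.06,"dy":0,"dz":0,"rx":0,"ry":0,"rz":0,"hand":40},
  {"dx":0.06,"dy":0,"dz":0,"rx":0,"ry":0,"rz":0,"hand":40},
  {"dx":0.06,"dy":0,"dz":0,"rx":0,"ry":0,"rz":0,"hand":40},
  {"dx":0.06,"dy":0,"dz":0,"rx":0,"ry":0,"rz":0,"hand":40},
])

```text
t: 28.88
tool_pos: [0.5298, -0.2047, 0.0167]
eef_rot: [3.12, 0.365, -0.0]
contact_force: [-1.4, -1.1, 4.9]
width: 0.554
```

Request:
carry_out([
  {"dx":0.06,"dy":0,"dz":0,"rx":0,"ry":0,"rz":0,"hand":40},
  {"dx":0.06,"dy":0,"dz":0,"rx":0,"ry":0,"rz":0,"hand":40},
  {"dx":0.06,"dy":0,"dz":0,"rx":0,"ry":0,"rz":0,"hand":40},
  {"dx":0.06,"dy":0,"dz":0,"rx":0,"ry":0,"rz":0,"hand":40},
  {"dx":0.06,"dy":0,"dz":0,"rx":0,"ry":0,"rz":0,"hand":40},
])

```text
t: 29.3
tool_pos: [0.537, -0.2029, 0.0166]
eef_rot: [3.12, 0.365, -0.0]
contact_force: [-3.0, -0.6, 5.8]
width: 0.548
```

```bash
python3 - <<'E'
from h import *
s,c=shot('wrist','w17.png'); go(None)
zoom(np.clip(c['img']*1.5,0,255).astype(np.uint8),220,30,200,150,4,'w17z.png')
E
```

```text
pos [ 0.5373 -0.2029  0.0167] yaw 0.2328 zax [ 3.e-04 -1.e-04 -1.e+00] F [-0.3 -0.1  4.5] w 51.5 t 29.35 q [-0.45  0.23  1.73  0.    1.18  0.89]
```

View pics/w17z.png

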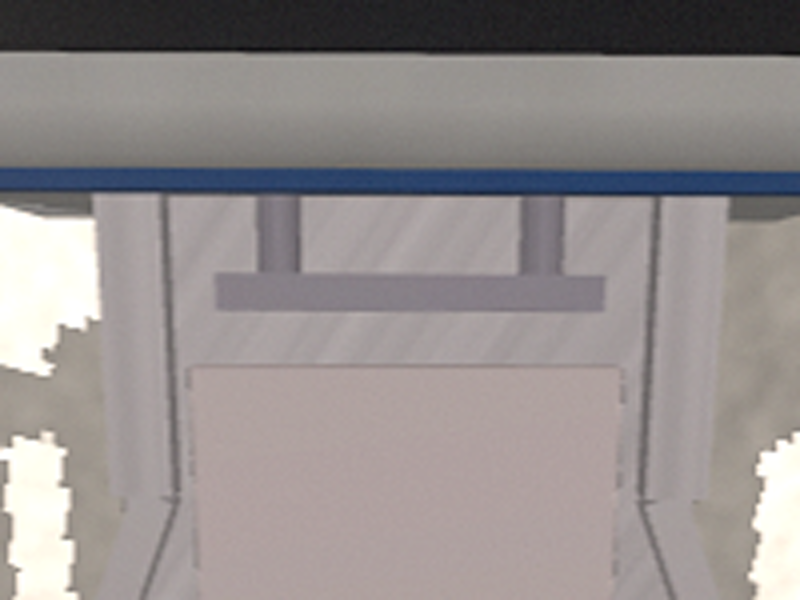

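Request:
carry_out([
  {"dx":0.04,"dy":0,"dz":-0.005,"rx":0,"ry":0,"rz":0,"hand":40},
  {"dx":0.04,"dy":0,"dz":0,"rx":0,"ry":0,"rz":0,"hand":40},
  {"dx":0.04,"dy":0,"dz":0,"rx":0,"ry":0,"rz":0,"hand":40},
  {"dx":0.04,"dy":0,"dz":0,"rx":0,"ry":0,"rz":0,"hand":40},
])

```text
t: 29.68
tool_pos: [0.5408, -0.2019, 0.0166]
eef_rot: [-3.12, -0.365, 0.0]
contact_force: [-1.9, -0.4, 4.6]
width: 0.551
```

Request:
carry_out([
  {"dx":0.01,"dy":0,"dz":0,"rx":0,"ry":0,"rz":0,"hand":40},
  {"dx":0.01,"dy":0,"dz":0,"rx":0,"ry":0,"rz":0,"hand":40},
])

```text
t: 29.85
tool_pos: [0.5413, -0.2019, 0.0166]
eef_rot: [-3.12, -0.365, 0.0]
contact_force: [-1.2, -0.7, 4.2]
width: 0.552
```

Request:
carry_out([
  {"dx":0.01,"dy":0,"dz":0,"rx":0,"ry":0,"rz":0,"hand":40},
  {"dx":0.01,"dy":0,"dz":0,"rx":0,"ry":0,"rz":0,"hand":40},
])

```text
t: 30.02
tool_pos: [0.5418, -0.2018, 0.0167]
eef_rot: [-3.12, -0.365, 0.0]
contact_force: [-2.2, -0.3, 4.6]
width: 0.551
```

Request:
carry_out([
  {"dx":0.01,"dy":0,"dz":0,"rx":0,"ry":0,"rz":0,"hand":40},
  {"dx":0.01,"dy":0,"dz":0,"rx":0,"ry":0,"rz":0,"hand":40},
])

```text
t: 30.18
tool_pos: [0.5423, -0.2017, 0.0167]
eef_rot: [3.12, 0.365, -0.0]
contact_force: [-1.0, -1.0, 4.4]
width: 0.554
```

Request:
carry_out([
  {"dx":0.01,"dy":0,"dz":0,"rx":0,"ry":0,"rz":0,"hand":40},
  {"dx":0.01,"dy":0,"dz":0,"rx":0,"ry":0,"rz":0,"hand":40},
])

```text
t: 30.35
tool_pos: [0.5428, -0.2015, 0.0167]
eef_rot: [-3.12, -0.365, 0.0]
contact_force: [-1.6, -0.7, 3.7]
width: 0.552
```

Request:
carry_out([
  {"dx":0.01,"dy":0,"dz":0,"rx":0,"ry":0,"rz":0,"hand":40},
  {"dx":0.01,"dy":0,"dz":0,"rx":0,"ry":0,"rz":0,"hand":40},
])

```text
t: 30.52
tool_pos: [0.5429, -0.2015, 0.0167]
eef_rot: [-3.12, -0.365, 0.001]
contact_force: [-3.9, -1.5, 5.7]
width: 0.553
```

Request:
carry_out([
  {"dx":0.01,"dy":0,"dz":0,"rx":0,"ry":0,"rz":0,"hand":40},
  {"dx":0.01,"dy":0,"dz":0,"rx":0,"ry":0,"rz":0,"hand":40},
])

```text
t: 30.68
tool_pos: [0.5429, -0.2015, 0.0166]
eef_rot: [-3.12, -0.365, 0.003]
contact_force: [-6.2, -1.0, 6.9]
width: 0.556
```

```bash
python3 - <<'E'
from h import *
s,c=shot('wrist','w18.png'); go(None)
zoom(np.clip(c['img']*1.5,0,255).astype(np.uint8),220,30,200,150,4,'w18z.png')
E
```

```text
pos [ 0.5429 -0.2014  0.0166] yaw 0.2327 zax [-0.0017 -0.     -1.    ] F [-4.8 -1.   6.6] w 51.3 t 30.7333 q [-0.44  0.24  1.72 -0.    1.18  0.9 ]
```

View pics/w18z.png

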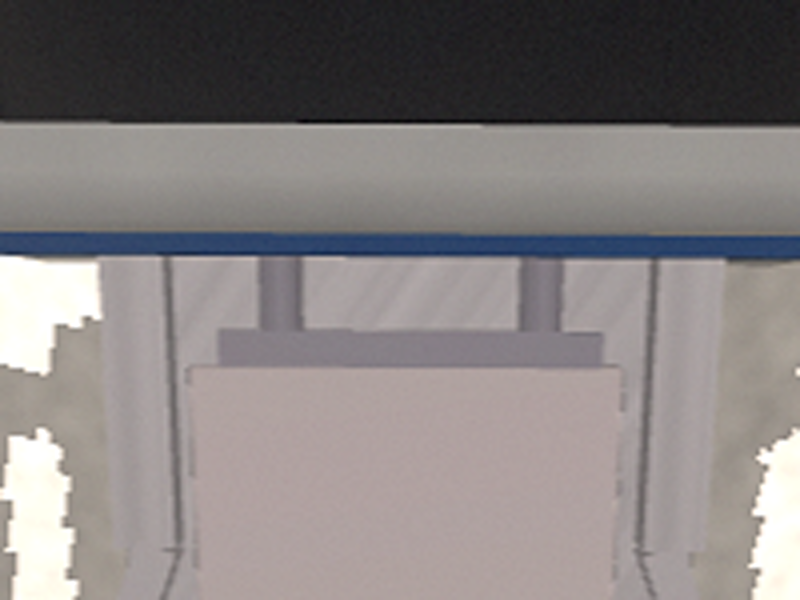

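Request:
carry_out([
  {"dx":0.01,"dy":0,"dz":-0.01,"rx":0,"ry":0,"rz":0,"hand":40},
  {"dx":0.01,"dy":0,"dz":0,"rx":0,"ry":0,"rz":0,"hand":40},
  {"dx":0,"dy":0,"dz":0,"rx":0,"ry":0,"rz":0,"hand":40},
])

```text
t: 30.98
tool_pos: [0.5429, -0.2014, 0.0167]
eef_rot: [-3.12, -0.365, 0.004]
contact_force: [-6.4, -1.2, 6.4]
width: 0.547
```

Request:
carry_out([
  {"dx":0.01,"dy":0,"dz":0,"rx":0,"ry":0,"rz":0,"hand":40},
  {"dx":0,"dy":0,"dz":0,"rx":0,"ry":0,"rz":0,"hand":40},
])

```text
t: 31.15
tool_pos: [0.5429, -0.2015, 0.0167]
eef_rot: [-3.12, -0.365, 0.005]
contact_force: [-8.4, -0.9, 7.5]
width: 0.557
```

Request:
carry_out([
  {"dx":0.01,"dy":0,"dz":-0.01,"rx":0,"ry":0,"rz":0,"hand":40},
  {"dx":0.01,"dy":0,"dz":0,"rx":0,"ry":0,"rz":0,"hand":40},
  {"dx":0,"dy":0,"dz":0,"rx":0,"ry":0,"rz":0,"hand":40},
])

```text
t: 31.4
tool_pos: [0.5429, -0.2014, 0.0167]
eef_rot: [-3.12, -0.364, 0.006]
contact_force: [-9.8, -2.6, 8.2]
width: 0.554
```

Request:
carry_out([
  {"dx":0.005,"dy":0,"dz":0,"rx":0,"ry":0,"rz":0,"hand":40},
  {"dx":0,"dy":0,"dz":0,"rx":0,"ry":0,"rz":0,"hand":40},
])

```text
t: 31.57
tool_pos: [0.543, -0.2014, 0.0166]
eef_rot: [-3.12, -0.364, 0.007]
contact_force: [-10.5, -2.6, 7.8]
width: 0.552
```

Request:
carry_out([
  {"dx":0.01,"dy":0,"dz":0,"rx":0,"ry":0,"rz":0,"hand":40},
  {"dx":0.005,"dy":0,"dz":0,"rx":0,"ry":0,"rz":0,"hand":40},
  {"dx":0,"dy":0,"dz":0,"rx":0,"ry":0,"rz":0,"hand":40},
  {"dx":0,"dy":0,"dz":0,"rx":0,"ry":0,"rz":0,"hand":40},
  {"dx":0,"dy":0,"dz":0,"rx":0,"ry":0,"rz":0,"hand":40},
])

```text
t: 31.98
tool_pos: [0.5429, -0.2014, 0.0166]
eef_rot: [-3.12, -0.364, 0.008]
contact_force: [-12.3, -3.4, 8.4]
width: 0.551
```

Request:
carry_out([
  {"dx":0,"dy":0,"dz":0,"rx":0,"ry":0,"rz":0,"hand":40},
  {"dx":0,"dy":0,"dz":0,"rx":0,"ry":0,"rz":0,"hand":40},
  {"dx":0,"dy":0,"dz":0,"rx":0,"ry":0,"rz":0,"hand":40},
  {"dx":0,"dy":0,"dz":0,"rx":0,"ry":0,"rz":0,"hand":40},
])

```text
t: 32.32
tool_pos: [0.543, -0.2014, 0.0166]
eef_rot: [-3.12, -0.364, 0.008]
contact_force: [-10.9, -2.8, 9.2]
width: 0.549
```

Request:
carry_out([
  {"dx":0,"dy":0,"dz":0,"rx":0,"ry":0,"rz":0,"hand":40},
  {"dx":0,"dy":0,"dz":0,"rx":0,"ry":0,"rz":0,"hand":40},
  {"dx":0,"dy":0,"dz":0,"rx":0,"ry":0,"rz":0,"hand":40},
])

```text
t: 32.57
tool_pos: [0.5429, -0.2014, 0.0166]
eef_rot: [-3.12, -0.364, 0.008]
contact_force: [-11.9, -3.1, 8.9]
width: 0.555
```

```bash
python3 - <<'E'
from h import *
for i in range(3):
    s,c=shot('wrist','w19.png'); go(None)
zoom(np.clip(c['img']*1.5,0,255).astype(np.uint8),220,30,200,150,4,'w19z.png')
E
python3 pair.py 19 215 85 325 95
```

```text
pos [ 0.5429 -0.2014  0.0166] yaw 0.2325 zax [-4.9e-03 -1.0e-04 -1.0e+00] F [-11.8  -2.7   8.5] w 51.5 t 32.6167 q [-0.44  0.25  1.71 -0.    1.18  0.9 ]
pos [ 0.543  -0.2014  0.0166] yaw 0.2326 zax [-4.9e-03 -1.0e-04 -1.0e+00] F [-11.4  -2.9   9.8] w 51.4 t 32.6667 q [-0.44  0.25  1.71 -0.    1.18  0.9 ]
pos [ 0.543  -0.2014  0.0167] yaw 0.2325 zax [-4.8e-03 -2.0e-04 -1.0e+00] F [-11.7  -3.2   8.1] w 51.8 t 32.7167 q [-0.44  0.25  1.71 -0.    1.18  0.9 ]
pos [ 0.543  -0.2014  0.0167] yaw 0.2325 zax [-4.8e-03 -2.0e-04 -1.0e+00] F [-11.7  -3.2   8.1] w 51.8 t 32.7167 q [-0.44  0.25  1.71 -0.    1.18  0.9 ]
```

View pics/w19z.png

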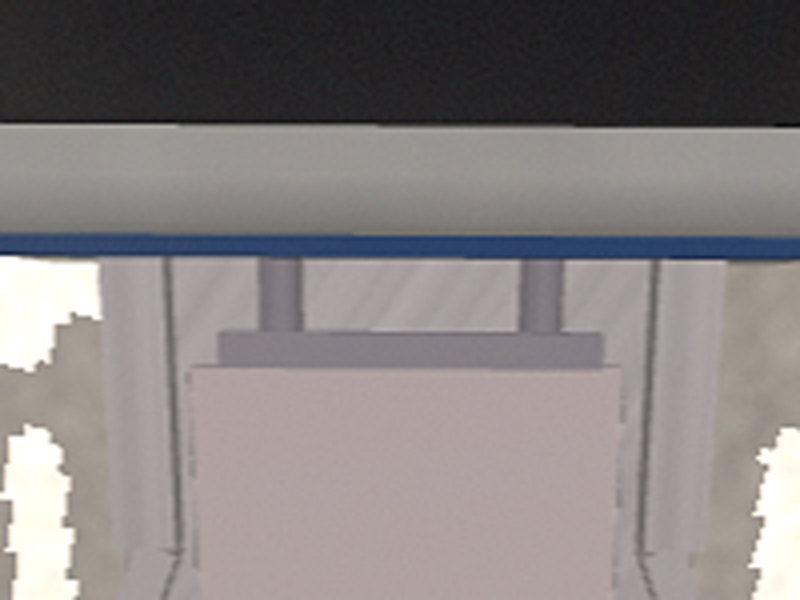

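View pics/z19.png

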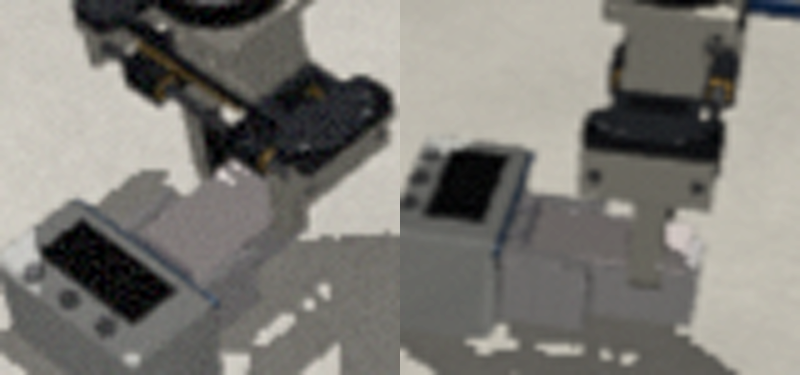

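Request:
carry_out([
  {"dx":-0.02,"dy":0,"dz":0,"rx":0,"ry":0,"rz":0,"hand":40},
  {"dx":-0.02,"dy":0,"dz":0,"rx":0,"ry":0,"rz":0,"hand":40},
  {"dx":0,"dy":0,"dz":0,"rx":0,"ry":0,"rz":0,"hand":52},
  {"dx":0,"dy":0,"dz":0,"rx":0,"ry":0,"rz":0,"hand":56},
  {"dx":0,"dy":0,"dz":0,"rx":0,"ry":0,"rz":0,"hand":64},
  {"dx":0,"dy":0,"dz":0,"rx":0,"ry":0,"rz":0,"hand":75},
  {"dx":0,"dy":0,"dz":0,"rx":0,"ry":0,"rz":0,"hand":75},
  {"dx":0,"dy":0,"dz":0,"rx":0,"ry":0,"rz":0,"hand":75},
])

```text
t: 33.48
tool_pos: [0.5445, -0.201, 0.0171]
eef_rot: [-3.12, -0.365, -0.0]
contact_force: [-0.8, 0.5, -0.0]
width: 0.797
```

```bash
python3 - <<'E'
from h import *
s,c=shot('wrist','w20.png'); go(None)
E
```

```text
pos [ 0.5446 -0.2011  0.0172] yaw 0.2329 zax [ 1.e-04  1.e-04 -1.e+00] F [-0.  -0.4  0.5] w 74.6 t 33.5333 q [-0.44  0.25  1.71  0.    1.18  0.9 ]
```

View pics/w20.png

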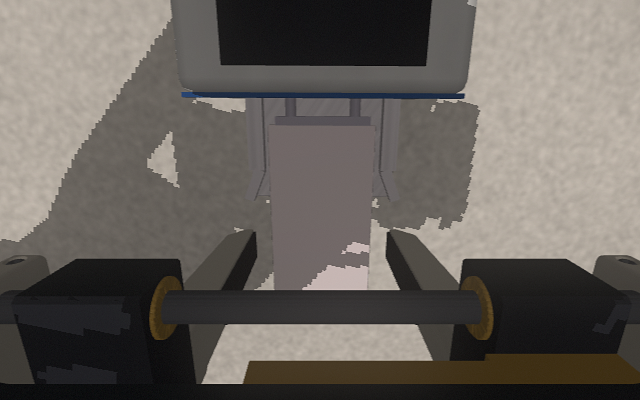

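Released cleanly; the plate sits against the bar. Raising the hand clear.

Request:
carry_out([
  {"dx":0,"dy":0,"dz":-0.3,"rx":0,"ry":0,"rz":0,"hand":78},
  {"dx":0,"dy":0,"dz":-0.6,"rx":0,"ry":0,"rz":0,"hand":78},
  {"dx":0,"dy":0,"dz":-0.8,"rx":0,"ry":0,"rz":0,"hand":78},
  {"dx":0,"dy":0,"dz":-0.8,"rx":0,"ry":0,"rz":0,"hand":78},
  {"dx":-0.2,"dy":0,"dz":-0.8,"rx":0,"ry":0,"rz":0,"hand":78},
  {"dx":-0.4,"dy":0,"dz":-0.6,"rx":0,"ry":0,"rz":0,"hand":78},
  {"dx":-0.4,"dy":0,"dz":-0.3,"rx":0,"ry":0,"rz":0,"hand":78},
  {"dx":0,"dy":0,"dz":0,"rx":0,"ry":0,"rz":0,"hand":78},
])

```text
t: 34.2
tool_pos: [0.5207, -0.208, 0.1254]
eef_rot: [3.118, 0.364, 0.005]
contact_force: [-0.6, -0.6, -0.1]
width: 0.837
```

Request:
carry_out([
  {"dx":0,"dy":0,"dz":0,"rx":0,"ry":0,"rz":0,"hand":78},
  {"dx":0,"dy":0,"dz":0,"rx":0,"ry":0,"rz":0,"hand":78},
  {"dx":0,"dy":0,"dz":0,"rx":0,"ry":0,"rz":0,"hand":78},
  {"dx":0,"dy":0,"dz":0,"rx":0,"ry":0,"rz":0,"hand":78},
])

```text
t: 34.53
tool_pos: [0.5199, -0.2065, 0.1212]
eef_rot: [-3.119, -0.365, 0.002]
contact_force: [0.5, -0.2, -0.8]
width: 0.838
```

```bash
python3 - <<'E'
from h import *
s,c=shot('wrist','w21.png'); go(None)
zoom(np.clip(c['img']*1.5,0,255).astype(np.uint8),220,40,200,150,4,'w21z.png')
E
python3 pair.py 21 215 85 325 95
```

```text
pos [ 0.5199 -0.2065  0.1212] yaw 0.2331 zax [-1.4e-03  8.0e-04 -1.0e+00] F [-0.1  0.1  1.1] w 78.3 t 34.5833 q [-0.47  0.08  1.7   0.    1.37  0.87]
pos [ 0.5199 -0.2065  0.1212] yaw 0.2331 zax [-1.4e-03  8.0e-04 -1.0e+00] F [-0.1  0.1  1.1] w 78.3 t 34.5833 q [-0.47  0.08  1.7   0.    1.37  0.87]
```

View pics/w21z.png

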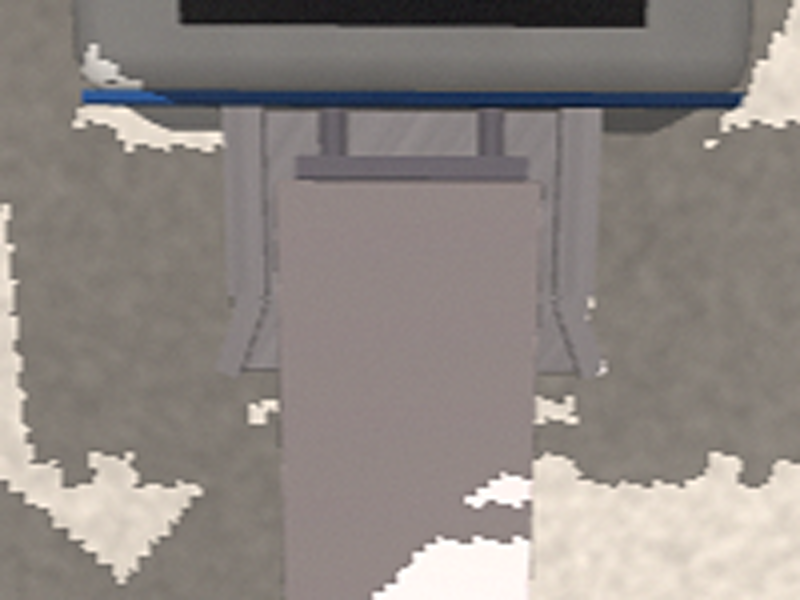

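View pics/z21.png

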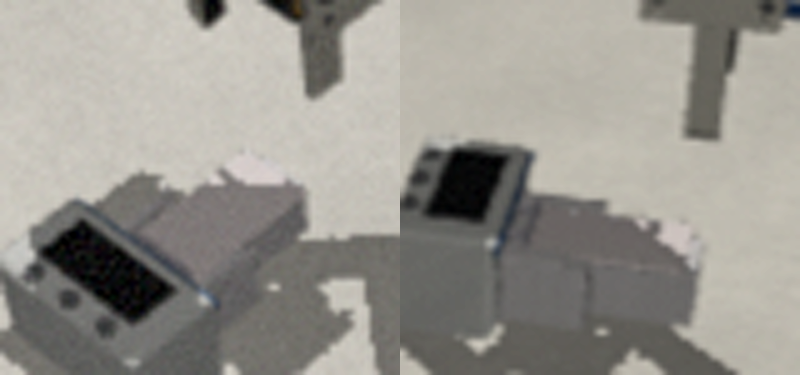

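```bash
python3 -c "
from bench import robot
print(robot.hand_in())"
```

```text
the job is handed in; nothing more can be done
None
```

The white plate is loaded in the photometer, bedded against the stop bar and released. I handed the job in at about 34.6 s; no verdict was reported.

**What I did**
- **Tray:** I pressed the plate with about 5 N and slid it roughly 62 mm, leaving an overhang of about 35 mm.
- **Transfer:** I pinched it by its long edges with 25 N, lifted it level and laid it on the deck with about 5 N.
- **Stop bar:** I slid it to the bar and held a measured push of about 12 N for over 0.9 s. Downforce during the push was about 8–9 N. Allowing for deck friction, I estimate the bar itself saw 9–14 N.
- **Release:** I eased off the push, opened the fingers and raised the hand clear.

**Last checks**
- The last pictures show the plate flat on the deck against the bar, square and within about 1 mm of the middle of the guides.
- Its centre should lie about 12 mm before `reader_deck`, worked out from where the bar appeared in the images.
- After release the force reading was back to noise level.
- I moved the arm well clear of the cup, flask and spatula, but I did not measure them again at the end.

**What disagreed**
- **Fingertips:** they appeared about 11 mm behind the reported tool point, not 11 mm ahead as stated. I saw this in both the wrist and side views, and contact confirmed it. I felt for every contact height instead of relying on the stated figure.
- **Photometer direction:** estimates of its heading differed by 0.01–0.02 rad between features, which was small enough for the guides and bar to absorb.

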